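Prop the spring cover and trim the reference

ROBOT

A 6-joint arm with a two-finger parallel gripper is mounted at the origin on the work surface. World frame = base frame: x ahead of the robot, y to its left, z up, the work surface at z = 0. Lengths are in mm, angles in rad, forces in N, time in s.
With the tool pointing down it reaches from about 350 to 875 mm from the base axis. Payload 4.2 kg.
Tool frame: the origin (TCP) lies between the finger pads; the fingertips stand 17 mm ahead of it and the grasp point (between the pads) lies 2 mm behind it (nose_length is the distance from the TCP to the fingertips, in mm); z points along the fingers, y is the direction in which the jaws open and shut (so a half turn about z gives the same grasp; the last joint's range is limited). The gripper opens to 85 mm and grips with 20 to 120 N. Pads are 22 mm wide; open, the fingers measure 114 mm over their backs; the gripper's body (76 mm by 85 mm) begins 54 mm behind the grasp point. The pads swing forward as they close: fully open they stand 13 mm farther back than shut.
Start: joints at [1.505, 0.385, 0.008, 0, -1.194, -0.259], TCP at [199.417, 592.311, 248.312] pointing down, gripper open.
Joint ranges: [-3.14, 3.14], [-1.21, 2.06], [-1.07, 1.41], [-3.16, 2.05], [-2.99, -0.16], [-3.1, 3.1]. Speed limits (rad/s): [2.79, 2.79, 3.14, 3.14, 3.14, 3.14].

INTERFACE

Orientations are given as a unit quaternion [x, y, z, w].
In Python, from bench import * gives the robot as it stands.
- The arm moves only by the tool jog_arm, never from a script. Its argument "increments" is a list of rows, each a list of 4 numbers: the shift along the tool's x, y, z in m, then the turn about the tool's z in degrees. A call has 1 to 10 rows; each row is the pose to reach, as a shift and turn from the pose measured when the call began, along the tool's axes at that moment; what a row does not reach only later rows make up. A row lasts 1/8 s, in which the tool goes at most 62.5 mm and 10.7 degrees, less where a joint would pass 70% of its speed; a pose out of reach is approached as far as the arm can. A call with a gripper value outside its range is refused whole. "hand" is the gripper's target within -1 to 1 (fully open at 1, half-way at 0, shut at -1), set as the call begins (left out, the last holds). The fingers move at their own pace and stop on an object; the grip force is fixed at half the most. Time passes only in rows, so rows that repeat a pose let the fingers close. It gives the time, the measured TCP pose, the force and the opening at its end, in the units of the state.
- read_state(): the state, without advancing time (a new reading comes with each control period).
- get_image(name): name is "scene" or "top"; returns the picture (384x512x3 uint8, red, green, blue); there is no depth.
- calibration(name): a dict with "fx", "fy", "cx", "cy" (pixels), "position" and "rotation" of the camera in the world. Camera axes: x right, y up, looking along -z (the intrinsics and any distortion apply to the point x, -y, -z); pixel columns grow to the right and rows downward; lengths in mm; the calibration is good to about 2 mm. A picture is of the moment at which its call begins. calibration takes no time and is no camera call.
- job_done(): hands the job in, once; it reports no verdict.
The state is a dict: "clock": time; "joints": joint angles; "joint_vel": joint speeds; "joint_efforts": joint torques, N m; "position": TCP position; "ee_rot": TCP orientation; "contact_force": force on the tool from outside, world axes, zero at the start; "wrist_torque": the same for the moment, N m; "gripper_width": finger opening in mm.
Only numpy, scipy, OpenCV 4.12 (cv2) and the standard library are available. Lean on these libraries where they do the work, as an engineer would, in place of code of your own. Each camera call takes 0.05 s, during which the arm holds its last target.

TASK

Take the L-shaped prop from its parking block, use its toe to lift the spring-loaded flip cover of the reference unit, and seat the prop fully home in the socket on the deck so that it holds the cover open by itself. Then turn the trim knob that was under the cover fully clockwise, until it rests against its end stop; be gentle throughout, force neither the knob nor the prop nor the cover. Let go of everything and leave the other things on the bench where they are.

Things in the scene. Friction and masses are not known exactly. Their poses are not given: they have to be found in the camera images.
- prop_grip (a point): Grip point of the prop, a loose grey upside-down L, 14 mm thick (its y), 80 g: middle of its post, 26 mm wide (x), top 15 mm higher. Close on the 14 mm (y). At this height a toe 10 mm thick sticks out along its +x. 49 mm below this point the post ends in a shoulder; under it a foot 18 (x) x 12 (y) x 31 mm, last 5 mm 14 x 8. z up. Starts upright in the parking block; lift 31 mm to free.
- prop_foot (a point): Middle of the underside of the prop's foot, 80 mm under prop_grip.
- prop_toe (a point): Centre of the rounded end (radius 5 mm) of the prop's toe, 47.4 mm from prop_grip along the prop's +x, at its height.
- prop: The prop as a body; origin as prop_foot, axes as prop_grip.
- park: The parking block, fixed, 60 x 50 x 42 mm, with a slot like the unit's socket that holds the prop at the start; origin under its centre.
- unit: The reference unit, fixed cream box, deck 65 mm above the table. Origin on the table straight under the knob's axis; x points level from knob to hinge. Box: x -38 to +154 mm, y -90 to +90 mm. Binding posts 18 mm high at y -74 mm; hinge block x 115 to 142 mm, 51 mm high with its lugs; also carries the socket block, knob and cover.
- socket (a point): Mouth centre of the prop's socket, top of a block 44 x 32 x 34 mm on the deck, 80 mm from the knob axis along the unit's x; axes as the unit's. Slot 19 (x) x 13.5 (y) mm, 32 deep: 0.5 to 0.75 mm play each side of the foot. Prop goes in with toe to the hinge (+x) until its shoulder rests on the block: prop_grip 49 mm above this point, toe keeping the cover near 2.0 rad.
- cover (a joint): Angle of the flip cover in rad: 0 shut (level), 1.57 upright, 2.2 open stop. A spring pulls it shut from any angle (0.03 N m plus 0.02 N m per rad).
- cover_hinge (a point): Middle of the cover's hinge axis (along the unit's y), 118 mm from the knob axis along the unit's +x, 46 mm above the deck. The cover is a flat aluminium plate 163 mm long, 62 mm wide, 4 mm thick, centred on the axis in thickness, reaching over the knob.
- cover_lip (a point): Middle of the lower edge of the cover's free end. Shut, it is 44 mm above the deck (109 mm above the table) and overhangs the box by 7 mm, so that the toe can reach under it from the front while the post hangs in front of the box. x of its frame points along the plate to the hinge.
- knob (a joint): Angle of the trim knob in rad, growing clockwise seen from above. It turns stiffly (0.05 N m) and stays where left. It starts 0.7 to 1.2 rad short of its clockwise end stop; where that lies has to be felt. Its shaft is delicate: hold it lightly (about 10 N of grip) and stop as soon as the resistance rises.
- stop_plate (a joint): The round plate 60 mm wide, 4 mm thick, under the knob that carries its end stop, rad clockwise. A preloaded spring (0.18 N m, then 1.2 N m per rad) holds it at 0; it yields only when the knob is forced against the stop, and springs back.
- knob_grip (a point): On the knob's vertical axis, 30 mm above the deck, 8 mm below the knob's top: middle of its bar grip, 38 mm long (x of this frame, turning with the knob), 14 mm thick (y), on a disc 40 mm wide, 12 mm above the deck. At the start the bar's x is turned 0.2 to 0.6 rad left from the unit's x. Out of reach under the shut cover.
- mug: A white mug, 76 mm wide, 90 mm high, a bystander; origin under its centre. Leave it alone.
- cleaner: A closed can, 52 mm wide, 150 mm high, a bystander; origin under its centre. Leave it alone.
- driver: A screwdriver lying on the table, a bystander; origin under its centre. Leave it alone.
- adapter: A small brass turned adapter, 32 mm wide, 34 mm high, a bystander; origin under its centre. Leave it alone.
- weight: A steel check weight, 36 mm wide, 52 mm high, a bystander; origin under its centre. Leave it alone.
- resistor_box: A closed grey box 90 x 60 x 40 mm, a bystander; origin under its centre. Leave it alone.
- parts_tray: A low black tray 100 x 140 x 25 mm, a bystander; origin under its centre. Leave it alone.
There are look-alikes about, which are no part of the job. Of the things that look like the prop, the larger one is meant.

How it is judged (in metres and radians):
On the way, in this order (a step that is already met when the one before it is completed fails the run):
1. the prop stands home in the socket, let go, and holds the cover open (value of joint cover above 1.6 rad and horizontal distance between prop_foot and socket below 0.005 m and z of prop_foot in the frame of socket below -0.026 m and angle between prop's own z axis and vertical below 0.17 rad and contact force between each of the arm, the fingers and prop below 0.05 N and contact force between each of the arm, the fingers and unit below 0.05 N), for 0.2 s.
2. the knob is turned clockwise to its end stop with the cover still propped (value of joint knob above 1.04 rad and value of joint cover above 1.6 rad), for 0.2 s.
At the end, for the whole second after the job is handed in: The prop stands at rest in the socket (foot within 5 mm of its axis and at least 26 mm deep, tilted under 0.17 rad), alone holds the cover open beyond 1.6 rad, and the knob stands at its clockwise stop (within 0.08 rad); all is released (value of joint cover above 1.6 rad and horizontal distance between prop_foot and socket below 0.005 m and z of prop_foot in the frame of socket below -0.026 m and angle between prop's own z axis and vertical below 0.17 rad and value of joint knob above 1.02 rad and linear speed of prop below 0.02 m/s); the robot touches nothing.
It fails at once if a bystander is pushed more than 30 mm (distance of any of mug, cleaner, driver, adapter, weight, resistor_box, parts_tray from where it was at the start of the episode above 0.03 m).
It fails at once if the prop is pressed on the unit with more than 30 N (contact force between prop and unit above 30 N).
It fails at once if the knob is forced past its end stop (the stop plate yields more than 0.1 rad) (value of joint stop_plate above 0.1 rad).
It fails at once if the knob or the cover is forced: more than 50 N in all from the fingers (contact force between the fingers and unit above 50 N).
It also fails if it takes over 72 s, if anything falls off the work surface, if the arm or the gripper's body presses on something with over 40 N, if the wrist force passes 120 N, or if a joint passes its speed limit or range.

## Working session

There is one attempt and no reset: what is moved stays moved. The work goes in short steps, Python scripts to look and compute and a tool call to move; the robot and the scene stay as the last step left them, time stands still between calls to the robot, and variables do not carry over. Pictures are saved under pics/ and viewed, and the job is handed in when it is done.

Besides the shell and the picture viewer there is one more tool, called after "Call:" in YAML: its name, and indented under it one key for each argument. jog_arm: Moves the arm, as the interface text tells. Its arguments: {"type":"object","properties":{"increments":{"type":"array"},"hand":{"type":"number"}},"required":["increments"]}

```bash
mkdir -p pics; ls; python3 - <<'E'
from bench import *
import cv2
for n in ("scene","top"):
    im=get_image(n); cv2.imwrite(f"pics/{n}0.png",cv2.cvtColor(im,cv2.COLOR_RGB2BGR))
    print(n,calibration(n))
print(read_state())
E
```

```text
pics
scene {'fx': 382.80809782369374, 'fy': 382.80809782369374, 'cx': 251.54067044486925, 'cy': 187.5653860493684, 'position': array([1126.54566293, -270.07387027,  884.92448077]), 'rotation': array([0.27778535, 0.186834  , 0.53543478, 0.77539535])}
top {'fx': 410.20688946963423, 'fy': 410.20688946963423, 'cx': 250.9020034303576, 'cy': 194.67053035696108, 'position': array([ 313.88279014,  -37.57686054, 1159.96381855]), 'rotation': array([ 0.07725685, -0.07806215, -0.68705749,  0.71825461])}
{'clock': 0.1, 'joints': array([ 1.50461209e+00,  3.85512997e-01,  6.76316429e-03, -4.23851119e-04,
       -1.19399400e+00, -2.58592051e-01]), 'joint_vel': array([ 7.16659623e-05, -3.14909278e-03,  4.76851628e-03,  1.42119709e-03,
       -1.08173647e-03,  1.03575839e-03]), 'joint_efforts': array([-4.10588646e-04, -3.93318129e+01,  1.88931119e+01,  4.19808403e+00,
       -2.58230568e-03,  3.33223966e-06]), 'position': array([199.26971823, 591.87318204, 247.31272705]), 'ee_rot': array([ 9.86830865e-01, -1.61752453e-01, -1.02536660e-04,  9.88173473e-04]), 'contact_force': array([0.76595452, 1.05896574, 0.01161195]), 'wrist_torque': array([ 0.02922214, -0.02395979, -0.03531729]), 'gripper_width': 85.07545382612139}
```

View pics/scene0.png

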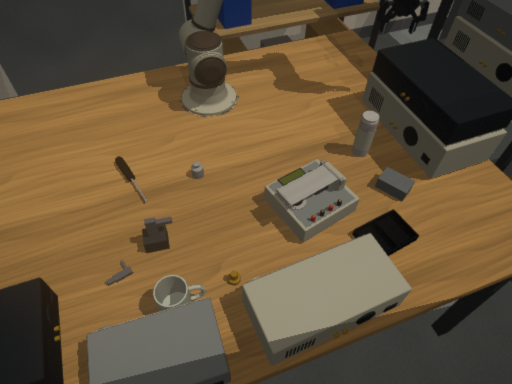

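View pics/top0.png

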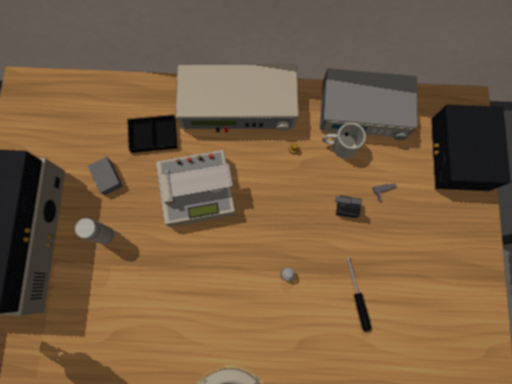

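```bash
cat > h.py <<'E'
from bench import *
import numpy as np, cv2
from scipy.spatial.transform import Rotation as R
def cam(n):
    c=calibration(n); return c,R.from_quat(c['rotation']).as_matrix(),np.array(c['position'])
def proj(n,P):
    c,M,p=cam(n); q=(np.atleast_2d(P)-p)@M
    return np.c_[c['cx']+c['fx']*q[:,0]/-q[:,2], c['cy']+c['fy']*(-q[:,1])/-q[:,2]]
def back(n,uv,z):
    c,M,p=cam(n); uv=np.atleast_2d(uv)
    d=np.c_[(uv[:,0]-c['cx'])/c['fx'],-(uv[:,1]-c['cy'])/c['fy'],-np.ones(len(uv))]@M.T
    return p+d*((z-p[2])/d[:,2])[:,None]
def tri(uvs):  # dict name->uv
    A=np.zeros((3,3));b=np.zeros(3)
    for n,uv in uvs.items():
        p=cam(n)[2]; d=back(n,uv,0)[0]-p; d/=np.linalg.norm(d); Q=np.eye(3)-np.outer(d,d); A+=Q;b+=Q@p
    return np.linalg.solve(A,b)
def save(n,name,box=None,s=1,pts=None):
    im=cv2.cvtColor(get_image(n),cv2.COLOR_RGB2BGR)
    cv2.imwrite(f'pics/{name}_raw.png',im)
    crop(im,name,box,s,pts)
def crop(im,name,box,s,pts=None):
    x0,y0,x1,y1=box or (0,0,512,384)
    o=cv2.resize(im[y0:y1,x0:x1],None,fx=s,fy=s,interpolation=cv2.INTER_CUBIC)
    if pts is not None:
        for u,v in pts: cv2.circle(o,(int((u+.5-x0)*s),int((v+.5-y0)*s)),2,(0,0,255),-1)
    cv2.imwrite(f'pics/{name}.png',o)
E
python3 - <<'E'
from h import *
a=cv2.imread('pics/scene0.png');b=cv2.imread('pics/top0.png')
c=np.zeros((600,800,3),np.uint8)
def put(im,box,s,x,y):
    x0,y0,x1,y1=box;o=cv2.resize(im[y0:y1,x0:x1],None,fx=s,fy=s,interpolation=cv2.INTER_CUBIC);c[y:y+o.shape[0],x:x+o.shape[1]]=o
put(a,(95,200,195,300),4,0,0); put(b,(320,170,420,240),4,400,0)
put(a,(255,150,365,240),3,0,300) if 0 else None
cv2.imwrite('pics/c1.png',c[:400])
c[:]=0
put(a,(255,145,365,245),3.6,0,0); put(b,(145,140,245,235),4,400,0)
cv2.imwrite('pics/c2.png',c[:400])
E
```

```text
(no output)
```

View pics/c1.png

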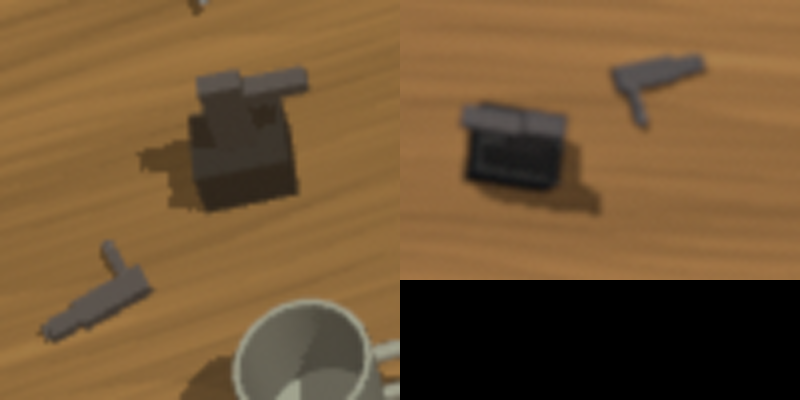

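View pics/c2.png

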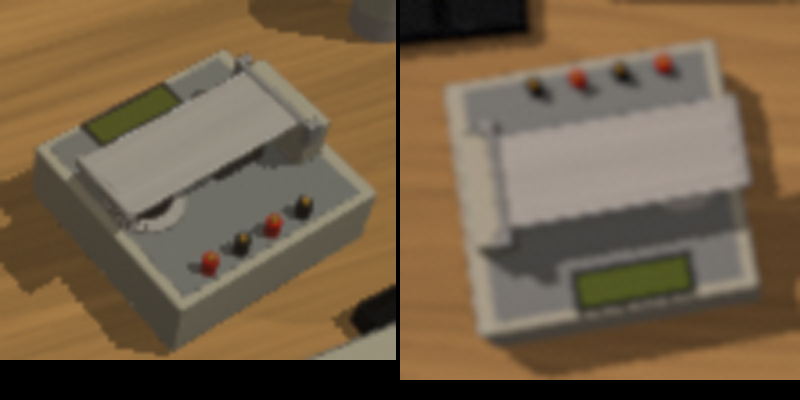

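The candidates for the prop are the upright L in the dark block (scene 155,232 / top 348,206) and a smaller L lying flat (scene 120,272 / top 386,190). I choose the larger upright one, whose toe points to +y. The unit's hinge end is also on the +y side.

```bash
cat > fit.py <<'E'
from h import *
from scipy.optimize import least_squares
f=lambda x,s,o:(x+.5)/s-.5+o
def cv(pts,s,ox,oy): return np.array([[f(x,s,ox),f(y,s,oy)] for x,y in pts])
sc=cv([(375,192),(180,300),(38,150),(225,52)],3.6,255,145)
tp=cv([(45,88),(313,40),(357,287),(82,333)],4,145,140)
C=np.array([(154,-90,65),(-38,-90,65),(-38,90,65),(154,90,65)],float)
def T(p,P): 
    c,s=np.cos(p[2]),np.sin(p[2]); return np.c_[p[0]+c*P[:,0]-s*P[:,1],p[1]+s*P[:,0]+c*P[:,1],P[:,2]]
if __name__=='__main__':
    for nm,fn in (('both',1),('scene',2),('top',3)):
        def r(p):
            W=T(p,C);a=(proj('scene',W)-sc).ravel();b=(proj('top',W)-tp).ravel()
            return np.r_[a,b] if fn==1 else a if fn==2 else b
        s=least_squares(r,[500,100,1.6]); print(nm,s.x,np.round(s.fun,1))
    # prop: scene crop s4 off (95,200): post top corners; block
    print(back('top',cv([(61,105),(167,117),(167,137),(61,127)],4,320,170),100))
    print(back('scene',cv([(198,75),(242,72),(305,70),(308,88),(245,98),(200,97)],4,95,200),100))
    # robot-view markers
E
python3 fit.py
```

```text
both [589.18336457  66.08968085   1.79580023] [ 1.2 -0.2  0.   3.  -1.3 -1.2  0.  -1.6 -0.5 -0.6  0.6 -0.3  0.6  0.2
 -1.   1.3]
scene [588.23613567  66.48002802   1.7938227 ] [ 1.2 -0.4 -0.1  2.7 -1.3 -1.5  0.1 -1.8]
top [589.8593453   65.93407723   1.79746193] [-0.5 -0.7  0.6 -0.5  0.7 -0.1 -0.9  1.1]
[[ 557.74632372 -255.94519485  100.        ]
 [ 552.77047139 -326.07836211  100.        ]
 [ 539.25780039 -325.87469095  100.        ]
 [ 542.85315753 -255.9307351   100.        ]]
[[ 530.97965301 -320.57454877  100.        ]
 [ 538.30667253 -294.69091181  100.        ]
 [ 550.53873195 -257.87322782  100.        ]
 [ 564.35283753 -259.27215586  100.        ]
 [ 558.02446812 -296.99290308  100.        ]
 [ 547.6311604  -322.55078276  100.        ]]
```

```bash
cat > ov.py <<'E'
from fit import *
def box(x0,x1,y0,y1,z0,z1):
    V=np.array([(x,y,z) for x in(x0,x1) for y in(y0,y1) for z in(z0,z1)],float)
    E=[(i,j) for i in range(8) for j in range(i) if np.sum(V[i]!=V[j])==1]
    return V,E
def draw(n,im,bx,s,items,name):
    x0,y0,x1,y1=bx
    o=cv2.resize(im[y0:y1,x0:x1],None,fx=s,fy=s,interpolation=cv2.INTER_CUBIC)
    for p,(V,E),col in items:
        q=(proj(n,T(p,V))+.5-[x0,y0])*s
        for i,j in E: cv2.line(o,tuple(int(round(a)) for a in q[i]),tuple(int(round(a)) for a in q[j]),col,1,cv2.LINE_AA)
    if name: cv2.imwrite(f'pics/{name}.png',o)
    return o
def unit(p): return [(p,box(-38,154,-90,90,0,65),(0,0,255)),(p,box(-45,118,-31,31,109,113),(0,255,0)),(p,box(115,142,-40,40,65,116),(255,0,0))]
def prop(p,z=11): # p at post centre
    return [(p,box(-13,13,-7,7,z+31,z+95),(0,0,255)),(p,box(13,52.4,-7,7,z+75,z+85),(0,255,0)),(p,box(-30,30,-25,25,0,42),(255,0,0))]
E
python3 - <<'E'
from ov import *
a=cv2.imread('pics/scene0.png');b=cv2.imread('pics/top0.png')
u=[589.2,66.1,1.796]; q=[549,-310,1.5]
o1=draw('scene',a,(255,145,365,245),5,unit(u),None);o2=draw('top',b,(145,140,245,240),5,unit(u),None)
cv2.imwrite('pics/o1.png',np.hstack([o1[:500,:400*2],o2])[:, :1050][:, :] ) if 0 else None
cv2.imwrite('pics/o1.png',o1);cv2.imwrite('pics/o2.png',o2)
o3=draw('scene',a,(130,205,190,265),6,prop(q),None);o4=draw('top',b,(325,185,385,245),6,prop(q),None)
cv2.imwrite('pics/o3.png',np.hstack([o3,o4]))
E
```

```text
(no output)
```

View pics/o1.png

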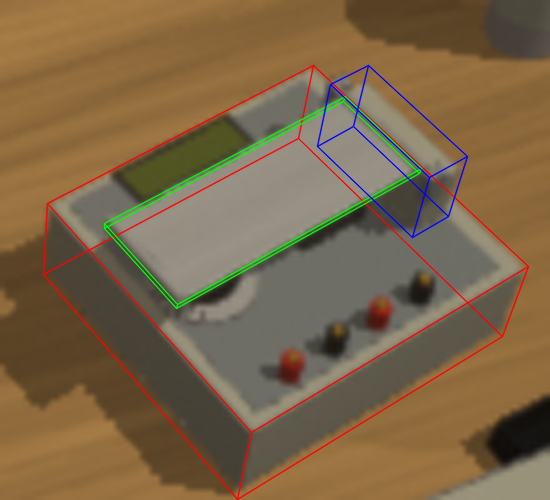

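View pics/o2.png

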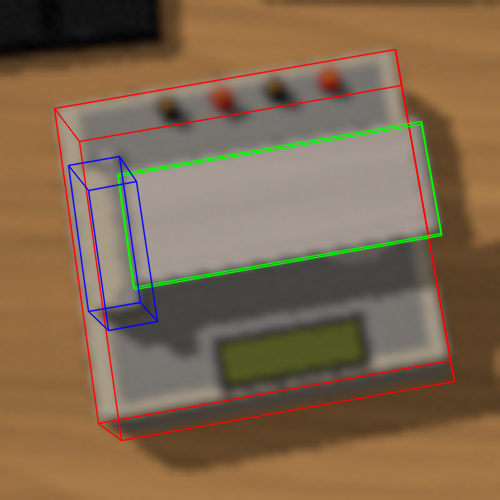

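View pics/o3.png

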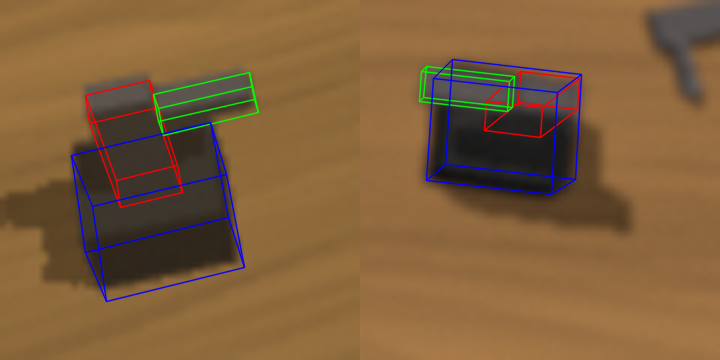

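```bash
python3 - <<'E'
from ov import *
a=cv2.imread('pics/scene0.png');b=cv2.imread('pics/top0.png')
c=np.hstack([cv2.resize(a[212:260,138:178],None,fx=10,fy=10,interpolation=cv2.INTER_CUBIC),cv2.resize(b[192:240,332:372],None,fx=10,fy=10,interpolation=cv2.INTER_CUBIC)])
c=cv2.convertScaleAbs(c,alpha=1.8)
cv2.imwrite('pics/c3.png',c)
E
```

```text
(no output)
```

View pics/c3.png

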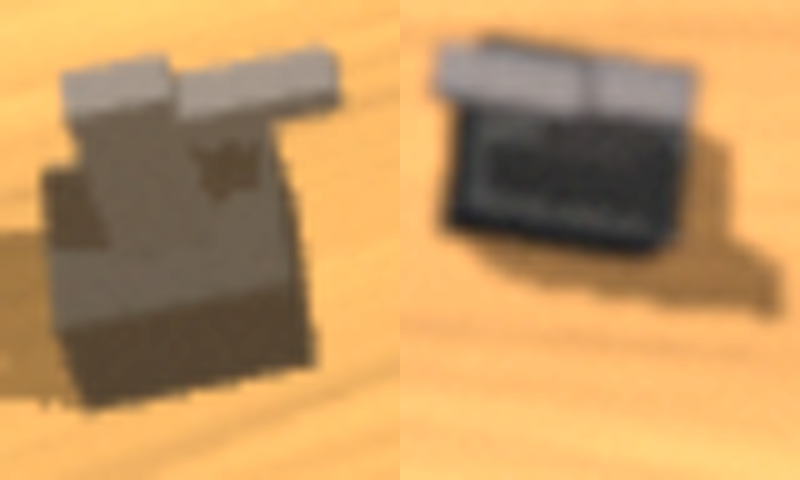

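```bash
python3 - <<'E'
from ov import *
g=lambda P,o:np.array([[f(x,10,o[0]),f(y,10,o[1])] for x,y in P])
so=(138,212);to=(332,192)
PS=[(-13,7,106),(13,7,106),(13,-7,106),(-13,-7,106)];uS=g([(62,75),(165,55),(172,98),(68,118)],so)
PT=[(-13,-7,106),(-13,7,106),(51.5,-7,93),(51.5,7,93)];uT=g([(293,65),(290,115),(38,42),(35,95)],to)
BS=[(-30,-25,0),(30,-25,0),(-30,-25,42),(30,-25,42),(-30,25,42)];vS=g([(90,408),(312,365),(55,330),(295,280),(42,168)],so)
BT=[(30,25,42),(-30,25,42)];vT=g([(48,232),(272,250)],to)
def fitp(A,uA,B,uB):
    r=lambda p:np.r_[(proj('scene',T(p,np.array(A,float)))-uA).ravel() if len(A) else [],(proj('top',T(p,np.array(B,float)))-uB).ravel() if len(B) else []]
    s=least_squares(r,[549,-310,1.55],x_scale=[1,1,.01]);print(np.round(s.x,3),np.round(s.fun,1));return s.x
e=np.zeros((0,2))
print('prop');fitp(PS,uS,PT,uT);fitp(PS,uS,[],e);fitp([],e,PT,uT)
print('block');fitp(BS,vS,BT,vT);fitp(BS,vS,[],e)
E
```

```text
prop
[ 546.591 -309.506    1.465] [-0.   0.4  0.4  0.2  0.3  0.5 -0.1  0.7  0.   0.5 -0.1  0.7  0.1  0.3
 -0.1  0.1]
[ 545.253 -309.537    1.461] [-0.1 -0.1  0.3 -0.2  0.1  0.  -0.3  0.2]
[ 548.004 -309.603    1.484] [ 0.  -0.1 -0.1  0.1  0.1  0.1 -0.1 -0.1]
block
[ 543.252 -308.68     1.445] [ 0.  -0.   0.9 -0.4  0.1 -0.5 -0.  -0.3  0.2 -0.5  1.4 -1.5  0.5  0.3]
[ 544.012 -309.505    1.447] [-0.2  0.3  0.7 -0.1 -0.1 -0.2 -0.2  0.1 -0.1 -0.2]
```

```bash
cat > mv.py <<'E'
from h import *
import sys
def pose(s=None):
    s=s or read_state(); M=R.from_quat(s['ee_rot']).as_matrix()
    return s['position'],M,np.arctan2(M[1,0],M[0,0])
def rel(x,y,z,psi):
    p,M,ps=pose(); d=M.T@(np.array([x,y,z])-p)
    t=-np.degrees((psi-ps+np.pi)%(2*np.pi)-np.pi)
    return [round(v/1000,4) for v in d]+[round(t,2)]
def show(*T):
    for t in T: print(rel(*t))
def st():
    s=read_state();p,M,ps=pose(s)
    print('t',round(s['clock'],2),'p',np.round(p,1),'psi',round(ps,3),'tilt',np.round(M[2],3),'F',np.round(s['contact_force'],2),'Tq',np.round(s['wrist_torque'],3),'w',round(s['gripper_width'],1),'j',np.round(s['joints'],2))
E
python3 - <<'E'
from mv import *
st(); show((500,150,300,-.9),(546.6,-309.5,200,-1.67))
E
```

```text
t 0.1 p [199.3 591.9 247.3] psi -0.325 tilt [ 0.     0.002 -1.   ] F [0.77 1.06 0.01] Tq [ 0.029 -0.024 -0.035] w 85.1 j [ 1.5   0.39  0.01 -0.   -1.19 -0.26]
[np.float64(0.4261), np.float64(0.3228), np.float64(-0.052), np.float64(32.95)]
[np.float64(0.6169), np.float64(0.7432), np.float64(0.0489), np.float64(77.07)]
```

Call:
jog_arm:
  increments:
    - [0.043,0.032,-0.02,3.5]
    - [0.085,0.065,-0.04,7]
    - [0.128,0.097,-0.052,10]
    - [0.17,0.129,-0.052,13]
    - [0.213,0.161,-0.052,16.5]
    - [0.256,0.194,-0.052,20]
    - [0.298,0.226,-0.052,23]
    - [0.341,0.258,-0.052,26.5]
    - [0.383,0.29,-0.052,30]
    - [0.426,0.323,-0.052,33]

```text
clock: 1.35
position: [500.4, 148.3, 299.7]
ee_rot: [0.9, -0.436, -0.0, 0.001]
contact_force: [0.2, 0.7, 0.2]
gripper_width: 85.5
```

```bash
python3 - <<'E'
from mv import *
st(); show((546.6,-309.5,200,-1.67))
E
```

```text
t 1.35 p [500.4 148.3 299.7] psi -0.902 tilt [ 0.001  0.002 -1.   ] F [0.18 0.75 0.15] Tq [ 0.087 -0.071  0.019] w 85.5 j [ 0.6   0.17 -0.16  0.   -1.24  0.07]
[np.float64(0.3878), np.float64(0.2472), np.float64(0.1006), np.float64(43.98)]
```

Call:
jog_arm:
  increments:
    - [0.04,0.025,0.01,5]
    - [0.08,0.05,0.02,10]
    - [0.12,0.076,0.03,15]
    - [0.16,0.102,0.04,20]
    - [0.2,0.128,0.05,25]
    - [0.24,0.153,0.06,30]
    - [0.28,0.179,0.07,35]
    - [0.32,0.204,0.08,39]
    - [0.36,0.23,0.09,42]
    - [0.388,0.247,0.1,44]

```text
clock: 2.6
position: [546.4, -311.4, 199.5]
ee_rot: [-0.67, 0.742, 0.0, -0.001]
contact_force: [0.7, 0.3, -0.3]
gripper_width: 85.4
```

```bash
python3 - <<'E'
from mv import *
st()
save('scene','s1',(110,130,210,280),4)
save('top','t1',(310,150,410,250),4)
p,M,ps=pose()
for w in (-42,0,42):
    P=p+M@np.array([0,w,17]); print(w,proj('scene',P),proj('top',P))
E
```

```text
t 2.6 p [ 546.4 -311.4  199.5] psi -1.673 tilt [ 0.002  0.002 -1.   ] F [ 0.66  0.29 -0.32] Tq [ 0.08   0.017 -0.01 ] w 85.4 j [-0.26  0.43 -0.05  0.   -1.09  0.16]
-42 [[143.28506797 216.85624686]] [[365.99908562 178.19030038]]
0 [[141.69315213 202.19763526]] [[364.53991706 194.56316663]]
42 [[140.19072039 188.36300743]] [[363.05349508 211.24183472]]
```

View pics/s1.png

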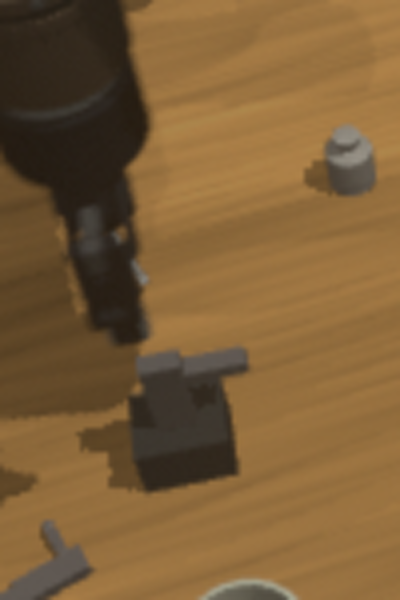

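View pics/t1.png

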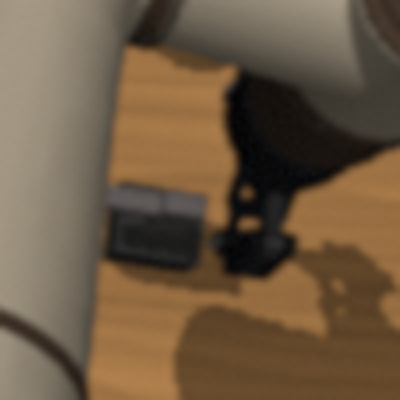

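```bash
python3 - <<'E'
from mv import *
show((546.6,-309.5,89,-1.665))
E
```

```text
[np.float64(-0.0027), np.float64(-0.0011), np.float64(0.1089), np.float64(-0.57)]
```

Call:
jog_arm:
  increments:
    - [-0.0025,0,0.03,-0.5]
    - [-0.0025,0,0.06,-0.5]
    - [-0.0025,0,0.085,-0.5]
    - [-0.0025,0,0.1,-0.5]
    - [-0.0025,0,0.109,-0.5]
    - [-0.0025,0,0.109,-0.5]
  hand: -0.3

```text
clock: 3.45
position: [545.6, -309.4, 88.8]
ee_rot: [-0.673, 0.74, 0.002, -0.002]
contact_force: [0.4, -0.1, -0.1]
gripper_width: 29.7
```

```bash
python3 - <<'E'
from mv import *
st()
save('scene','s2',(120,170,195,270),6)
save('top','t2',(320,160,420,250),5)
E
```

```text
t 3.45 p [ 545.6 -309.4   88.8] psi -1.666 tilt [ 0.001  0.005 -1.   ] F [ 0.38 -0.14 -0.09] Tq [-0.019  0.003 -0.008] w 29.7 j [-0.26  0.54 -0.18  0.   -0.86  0.16]
```

View pics/s2.png

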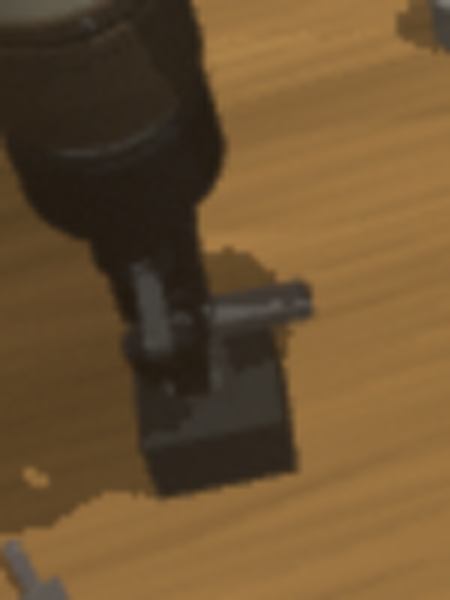

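View pics/t2.png

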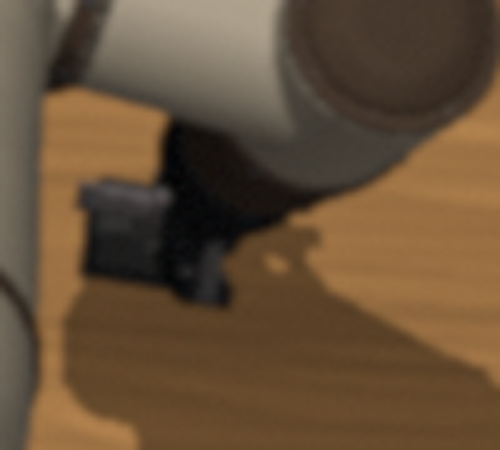

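The pictures show the fingers on either side of the post at (150–200, 330–380) in the scene crop, with the toe free to the right. I'll close now.

Call:
jog_arm:
  increments:
    - [0,0,0,0]
    - [0,0,0,0]
    - [0,0,0,0]
    - [0,0,0,0]
  hand: -0.6

```text
clock: 4.05
position: [546.1, -309.7, 89.9]
ee_rot: [-0.673, 0.74, 0.001, -0.002]
contact_force: [0.2, -0.8, 0.4]
gripper_width: 17.2
```

```bash
python3 - <<'E'
from mv import *
st()
E
```

```text
t 4.05 p [ 546.1 -309.7   89.9] psi -1.666 tilt [ 0.002  0.003 -1.   ] F [ 0.17 -0.82  0.38] Tq [-0.047  0.048  0.035] w 17.2 j [-0.26  0.54 -0.18  0.   -0.86  0.16]
```

Call:
jog_arm:
  increments:
    - [0,0,0.001,0]
    - [0,0,0.001,0]
    - [0,0,0.001,0]
    - [0,0,0.001,0]
  hand: -1

```text
clock: 4.55
position: [545.9, -309.8, 89.8]
ee_rot: [-0.673, 0.74, 0.001, -0.002]
contact_force: [-2.4, 1.1, 5.0]
gripper_width: 13.2
```

```bash
python3 - <<'E'
from mv import *
st(); show((545.6,-309.5,240,-1.665))
E
```

```text
t 4.55 p [ 545.9 -309.8   89.8] psi -1.666 tilt [ 0.002  0.003 -1.   ] F [-2.41  1.07  5.03] Tq [ 0.345  0.635 -0.038] w 13.2 j [-0.26  0.54 -0.18  0.   -0.86  0.16]
[np.float64(0.0001), np.float64(0.0009), np.float64(-0.1502), np.float64(-0.04)]
```

Call:
jog_arm:
  increments:
    - [0,0,-0.003,0]
    - [0,0,-0.008,0]
    - [0,0,-0.016,0]
    - [0,0,-0.026,0]
    - [0,0,-0.038,0]
    - [0,0,-0.055,0]
    - [0,0,-0.08,0]
    - [0,0,-0.11,0]
    - [0,0,-0.14,0]

```text
clock: 5.68
position: [546.4, -309.6, 231.9]
ee_rot: [-0.673, 0.74, 0.0, -0.002]
contact_force: [0.2, 0.1, -0.7]
gripper_width: 13.1
```

```bash
python3 - <<'E'
from mv import *
st()
save('scene','s3',(120,140,195,240),6)
save('top','t3',(320,140,420,250),5)
E
```

```text
t 5.67 p [ 546.4 -309.6  231.9] psi -1.666 tilt [ 0.002  0.002 -1.   ] F [ 0.16  0.14 -0.73] Tq [-0.047 -0.049 -0.008] w 13.1 j [-0.26  0.4  -0.01  0.   -1.16  0.16]
```

View pics/s3.png

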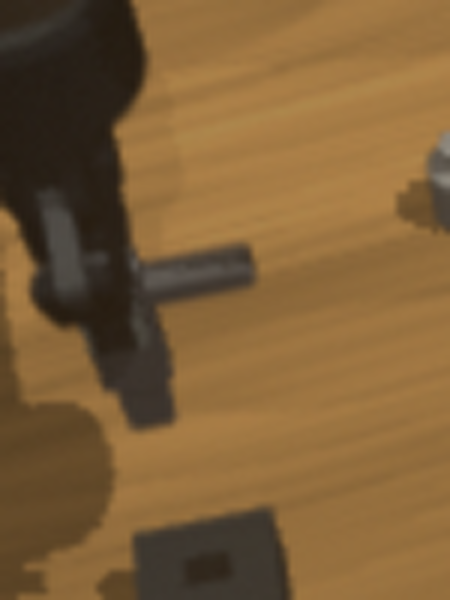

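View pics/t3.png

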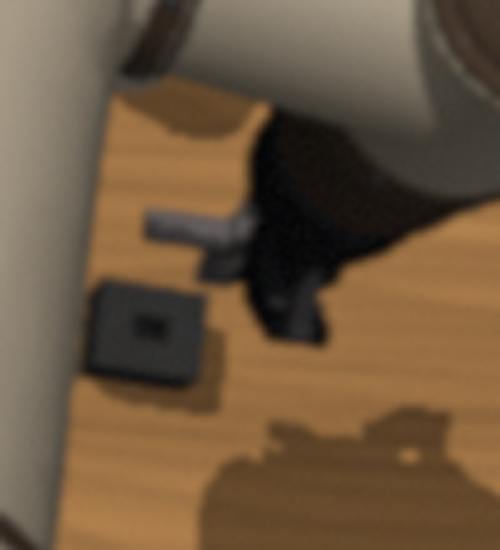

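```bash
cat > pv.py <<'E'
from ov import *
from mv import pose
def held(dx=0,dz=1.2,dy=0,dyaw=0):
    p,M,ps=pose(); yaw=ps+np.pi+dyaw
    q=[p[0]+dx*np.cos(yaw)-dy*np.sin(yaw),p[1]+dx*np.sin(yaw)+dy*np.cos(yaw),yaw]; z=p[2]+dz
    return [(q,box(-13,13,-7,7,z-49,z+15),(0,0,255)),(q,box(13,52.4,-7,7,z-5,z+5),(0,255,0)),(q,box(-9,9,-6,6,z-75,z-49),(255,0,0)),(q,box(-7,7,-4,4,z-80,z-75),(255,255,0))]
def both(tag,items,bs,bt,s=6):
    o=[]
    for n,b,t in(('scene',bs,'s'),('top',bt,'t')):
        im=cv2.imread(f'pics/{t}{tag}_raw.png'); o.append(draw(n,im,b,s,items,None))
    h=max(x.shape[0] for x in o); o=[cv2.copyMakeBorder(x,0,h-x.shape[0],0,0,cv2.BORDER_CONSTANT) for x in o]
    cv2.imwrite(f'pics/b{tag}.png',np.hstack(o))
E
python3 - <<'E'
from pv import *
both(3,held(),(120,160,180,240),(335,165,395,245),6.5)
E
```

```text
(no output)
```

View pics/b3.png

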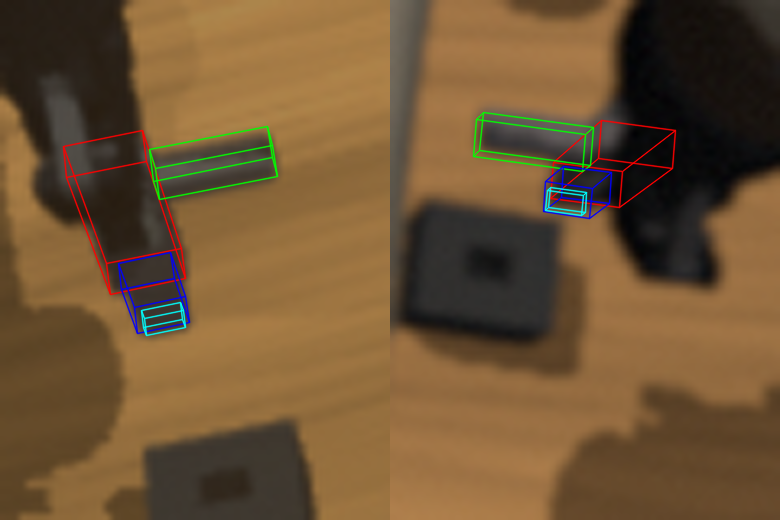

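```bash
cat >> mv.py <<'E'
U=[588.5,66.2,1.795]
DX=0.0;DZ=1.2
def ug(x,y,zg,dyaw=0):
    """TCP target for grip at unit x,y and world height zg"""
    c,s=np.cos(U[2]),np.sin(U[2]); x=x-DX
    return (U[0]+c*x-s*y,U[1]+s*x+c*y,zg-DZ,U[2]-np.pi+dyaw)
def inu():
    p,M,ps=pose(); d=p[:2]-np.array(U[:2]); c,s=np.cos(U[2]),np.sin(U[2])
    print('grip in unit',np.round([c*d[0]+s*d[1]+DX,-s*d[0]+c*d[1],p[2]+DZ],1),'dyaw',round((ps+np.pi-U[2]+np.pi)%(2*np.pi)-np.pi,4))
E
python3 - <<'E'
from mv import *
print(back('top',[(294,150),(288,274)],20)); show(ug(-110,0,233),ug(-110,0,97))
E
```

```text
[[ 708.12096578 -153.14508401   20.        ]
 [ 351.65412426 -144.16119795   20.        ]]
[np.float64(-0.2743), np.float64(-0.0389), np.float64(0.0024), np.float64(-18.25)]
[np.float64(-0.275), np.float64(-0.0381), np.float64(0.1384), np.float64(-18.25)]
```

Call:
jog_arm:
  increments:
    - [-0.025,-0.004,0,-2]
    - [-0.06,-0.009,0,-5]
    - [-0.1,-0.014,0,-8]
    - [-0.14,-0.02,0,-11]
    - [-0.18,-0.026,0.0,-14]
    - [-0.22,-0.032,0.01,-16]
    - [-0.26,-0.038,0.02,-18.2]
    - [-0.2745,-0.0385,0.05,-18.2]
    - [-0.2745,-0.0385,0.08,-18.2]
    - [-0.2745,-0.0385,0.1,-18.2]

```text
clock: 7.02
position: [612.0, -41.0, 132.4]
ee_rot: [0.782, -0.624, 0.003, 0.001]
contact_force: [0.4, -0.6, -0.1]
gripper_width: 13.5
```

```bash
python3 - <<'E'
from mv import *
from pv import *
st();inu(); show(ug(-110,0,97),ug(-70,0,97))
save('scene','s4'); save('top','t4')
both(4,held()+unit(U),(225,130,345,230),(170,120,270,230),4.5)
cv2.imwrite
E
```

```text
t 7.03 p [612.  -41.  132.4] psi -1.347 tilt [ 0.006 -0.001 -1.   ] F [ 0.41 -0.64 -0.09] Tq [0.035 0.026 0.045] w 13.5 j [ 0.2   0.47 -0.18  0.01 -0.93  0.02]
grip in unit [-109.7    0.9  133.6] dyaw -0.0004
[np.float64(0.0), np.float64(-0.0008), np.float64(0.0366), np.float64(-0.02)]
[np.float64(-0.04), np.float64(-0.0008), np.float64(0.0364), np.float64(-0.02)]
```

View pics/b4.png

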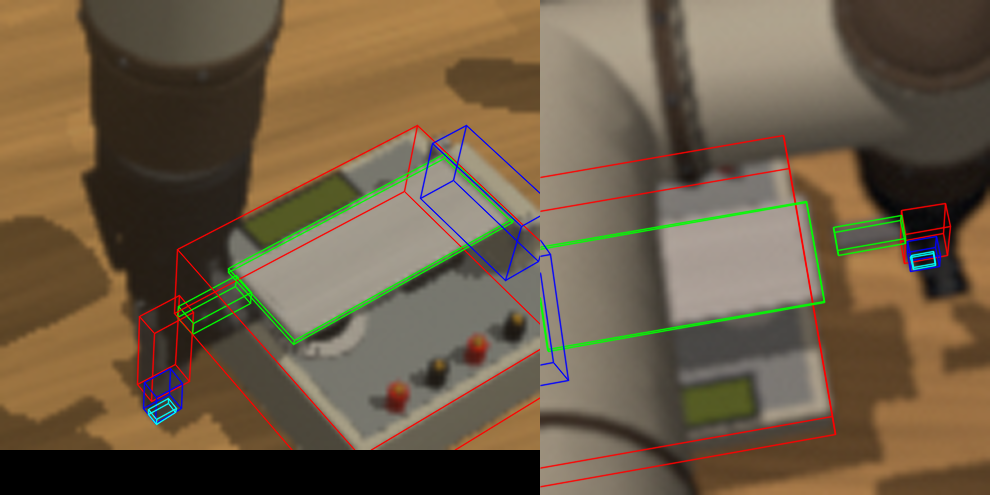

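Call:
jog_arm:
  increments:
    - [0,-0.001,0.02,0]
    - [0,-0.001,0.0365,0]
    - [0,-0.001,0.0365,0]
    - [-0.01,-0.001,0.0365,0]
    - [-0.02,-0.001,0.0365,0]
    - [-0.03,-0.001,0.0365,0]
    - [-0.04,-0.001,0.0365,0]
    - [-0.04,-0.001,0.0365,0]

```text
clock: 8.12
position: [603.5, -3.0, 95.3]
ee_rot: [0.782, -0.624, 0.003, 0.003]
contact_force: [1.5, -6.6, -0.8]
gripper_width: 13.1
```

```bash
python3 - <<'E'
from mv import *
from pv import *
st();inu()
save('scene','s5'); save('top','t5')
both(5,held()+unit(U),(225,150,345,250),(170,120,270,230),4.5)
E
```

```text
t 8.12 p [603.5  -3.   95.3] psi -1.347 tilt [ 0.008  0.002 -1.   ] F [ 1.5  -6.57 -0.8 ] Tq [-1.665 -0.454 -0.021] w 13.1 j [ 0.27  0.49 -0.24  0.01 -0.84 -0.05]
grip in unit [-70.8   0.8  96.5] dyaw 0.0
```

View pics/b5.png

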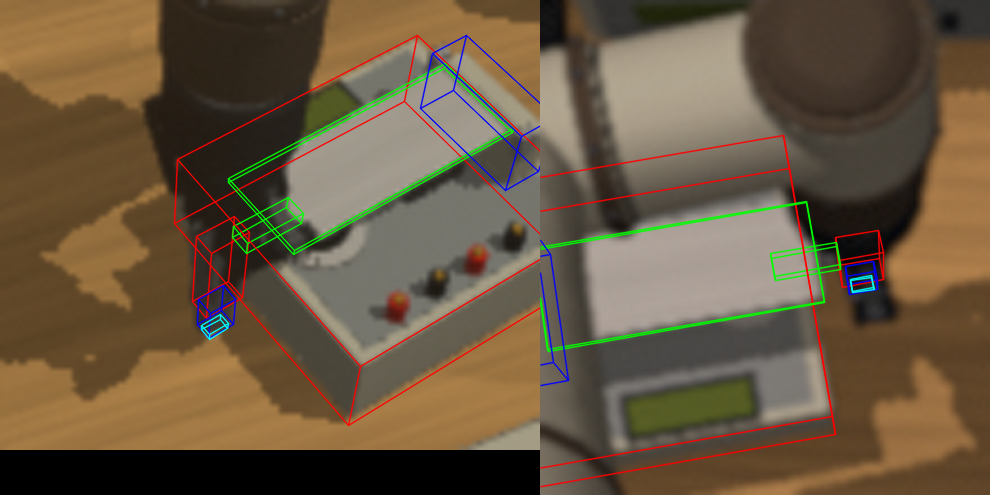

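The toe end seems to have touched the knob bar (−6.6 N), so I'll back off.

Call:
jog_arm:
  increments:
    - [0.004,0,0,0]
    - [0.008,0,0,0]
    - [0.008,0,0,0]

```text
clock: 8.6
position: [605.3, -11.0, 95.2]
ee_rot: [0.781, -0.624, 0.002, 0.003]
contact_force: [0.0, -0.4, -0.9]
gripper_width: 13.3
```

```bash
python3 - <<'E'
from mv import *
st();inu()
E
```

```text
t 8.6 p [605.3 -11.   95.2] psi -1.348 tilt [ 0.007  0.002 -1.   ] F [ 0.   -0.44 -0.87] Tq [-0.034 -0.018  0.042] w 13.3 j [ 0.25  0.5  -0.24  0.01 -0.84 -0.04]
grip in unit [-79.    0.8  96.4] dyaw -0.0009
```

```bash
cat >> mv.py <<'E'
def arc(th,r):
    c,s=np.cos(th),np.sin(th)
    x=118-r*c-7*s; z=111+r*s-7*c
    return ug(x-47.4,0,z)
E
python3 - <<'E'
from mv import *
for th,r in [(0,149),(.1,148),(.2,146),(.3,144),(.4,142),(.5,140),(.6,140),(.7,140),(.8,140),(.9,140),(1.0,138)]:
    print(th,[float(v) for v in rel(*arc(th,r))],np.round(arc(th,r),1)[:3])
E
```

```text
0 [-0.0005, -0.0008, -0.0076, -0.05] [605.9 -10.2 102.8]
0.1 [-0.0015, -0.0007, -0.0224, -0.05] [605.7  -9.2 117.6]
0.2 [-0.0048, -0.0007, -0.0367, -0.05] [604.9  -5.8 131.9]
0.3 [-0.0096, -0.0007, -0.0505, -0.05] [603.8  -1.1 145.7]
0.4 [-0.0156, -0.0007, -0.0635, -0.05] [602.5   4.9 158.6]
0.5 [-0.0228, -0.0006, -0.0757, -0.05] [600.9  12.  170.8]
0.6 [-0.0294, -0.0006, -0.088, -0.05] [599.4  18.5 183.1]
0.7 [-0.0373, -0.0006, -0.0997, -0.05] [597.6  26.2 194.6]
0.8 [-0.0462, -0.0005, -0.1105, -0.05] [595.6  35.  205.4]
0.9 [-0.0562, -0.0005, -0.1203, -0.05] [593.4  44.8 215.1]
1.0 [-0.0682, -0.0005, -0.1274, -0.05] [590.7  56.6 222.1]
```

Call:
jog_arm:
  increments:
    - [0,-0.0007,-0.0075,0]
    - [-0.0015,-0.0007,-0.0225,0]
    - [-0.005,-0.0007,-0.037,0]
    - [-0.0095,-0.0007,-0.0505,0]
    - [-0.0155,-0.0007,-0.0635,0]
    - [-0.023,-0.0006,-0.0755,0]
    - [-0.023,-0.0006,-0.0755,0]

```text
clock: 9.48
position: [601.3, 13.0, 171.9]
ee_rot: [0.782, -0.624, 0.003, 0.002]
contact_force: [0.6, -0.6, -2.0]
gripper_width: 13.2
```

```bash
python3 - <<'E'
from mv import *
from pv import *
st();inu()
save('scene','s6'); save('top','t6')
both(6,held(),(225,110,345,230),(170,120,270,230),4.5)
for th,r in [(.6,140),(.7,140),(.8,140),(.9,140),(1.0,138),(1.1,136),(1.2,133),(1.3,130),(1.4,126),(1.5,120)]:
    print(th,[float(v) for v in rel(*arc(th,r))],np.round(arc(th,r),1)[:3])
E
```

```text
t 9.47 p [601.3  13.  171.9] psi -1.347 tilt [ 0.007 -0.001 -1.   ] F [ 0.6  -0.6  -2.01] Tq [-0.132 -0.119  0.001] w 13.2 j [ 0.29  0.41 -0.16  0.01 -1.   -0.07]
grip in unit [-54.7  -0.6 173.1] dyaw 0.0001
0.6 [-0.0061, -0.0001, -0.0127, -0.04] [599.4  18.5 183.1]
0.7 [-0.014, -0.0001, -0.0243, -0.04] [597.6  26.2 194.6]
0.8 [-0.0229, -0.0, -0.0351, -0.04] [595.6  35.  205.4]
0.9 [-0.0329, -0.0, -0.045, -0.04] [593.4  44.8 215.1]
1.0 [-0.0449, 0.0, -0.0521, -0.04] [590.7  56.6 222.1]
1.1 [-0.0574, 0.0, -0.0578, -0.04] [587.9  68.8 227.8]
1.2 [-0.0706, 0.0001, -0.0613, -0.04] [585.   81.7 231.2]
1.3 [-0.0838, 0.0001, -0.0634, -0.04] [582.   94.6 233.2]
1.4 [-0.097, 0.0001, -0.0631, -0.04] [579.1 107.4 232.8]
1.5 [-0.1098, 0.0001, -0.0594, -0.04] [576.2 119.9 229. ]
```

View pics/b6.png

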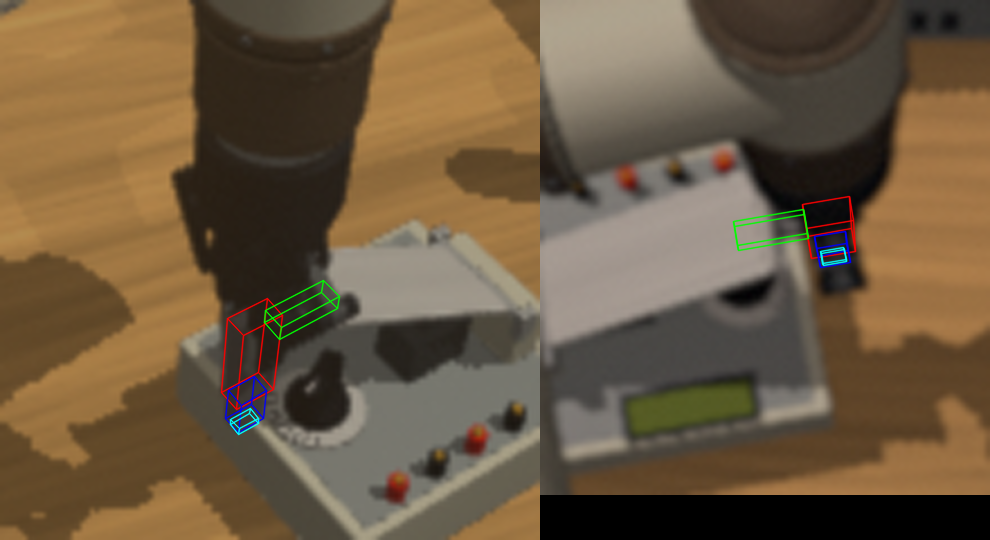

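```bash
python3 - <<'E'
from pv import *
a=cv2.imread('pics/s6_raw.png');a=cv2.convertScaleAbs(a,alpha=2.2)
o=cv2.resize(a[160:215,260:330],None,fx=8,fy=8,interpolation=cv2.INTER_CUBIC)
p=draw('scene',a,(260,160,330,215),8,held(),None)
cv2.imwrite('pics/c6.png',np.vstack([o,p])[:, :]) 
print(o.shape)
E
```

```text
(440, 560, 3)
```

View pics/c6.png

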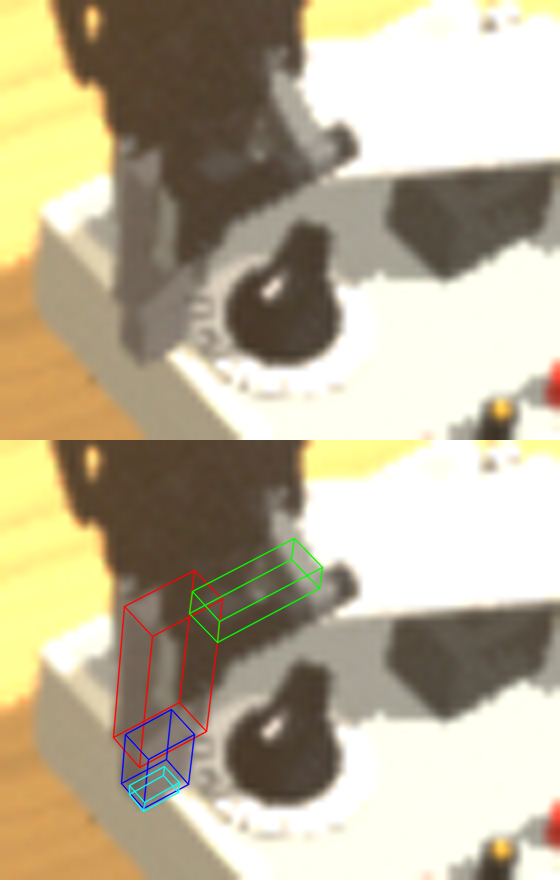

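Call:
jog_arm:
  increments:
    - [-0.006,0,-0.0125,0]
    - [-0.014,0,-0.0245,0]
    - [-0.023,0,-0.035,0]
    - [-0.033,0,-0.045,0]
    - [-0.045,0,-0.052,0]
    - [-0.0575,0,-0.058,0]
    - [-0.0705,0,-0.0615,0]
    - [-0.0705,0,-0.0615,0]

```text
clock: 10.58
position: [584.9, 82.7, 231.6]
ee_rot: [0.782, -0.623, 0.002, 0.003]
contact_force: [1.0, -1.1, -1.1]
gripper_width: 13.2
```

```bash
python3 - <<'E'
from mv import *
from pv import *
st();inu()
save('scene','s7'); save('top','t7')
both(7,held(),(235,90,355,230),(150,110,270,230),4)
E
```

```text
t 10.57 p [584.9  82.7 231.6] psi -1.346 tilt [ 0.007  0.002 -1.   ] F [ 1.04 -1.14 -1.09] Tq [-0.151 -0.061  0.025] w 13.2 j [ 0.42  0.34 -0.11  0.01 -1.13 -0.2 ]
grip in unit [ 1.690e+01 -2.000e-01  2.328e+02] dyaw 0.0008
```

View pics/b7.png

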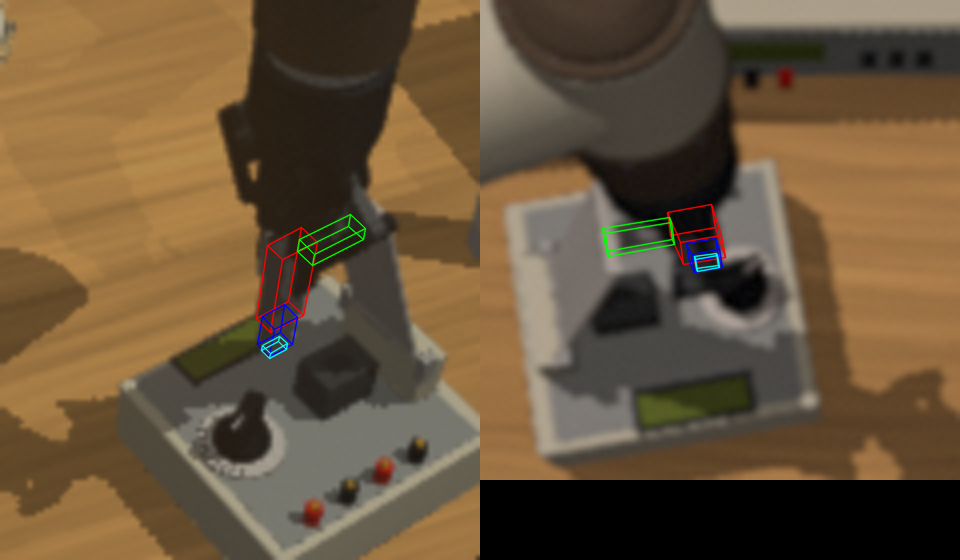

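```bash
cat >> ov.py <<'E'
def circ(r,z,n=40):
    a=np.linspace(0,2*np.pi,n,endpoint=False);return np.c_[r*np.cos(a),r*np.sin(a),z+0*a],[(i,(i+1)%n) for i in range(n)]
def parts(p): return [(p,box(58,102,-16,16,65,99),(0,0,255)),(p,box(70.5,89.5,-6.75,6.75,99,99),(0,255,255)),(p,circ(30,69),(0,255,0)),(p,circ(20,77),(255,0,255)),(p,box(-38,154,-90,90,0,65),(255,0,0))]
E
python3 - <<'E'
from pv import *
from mv import U
a=cv2.imread('pics/s7_raw.png');a=cv2.convertScaleAbs(a,alpha=2.)
b=cv2.imread('pics/t7_raw.png');b=cv2.convertScaleAbs(b,alpha=2.)
bx=(262,160,352,230)
cv2.imwrite('pics/c7.png',np.vstack([draw('scene',a,bx,6,[],None),draw('scene',a,bx,6,parts(U),None)]))
bx=(150,145,240,225)
cv2.imwrite('pics/c7t.png',np.hstack([draw('top',b,bx,5,[],None),draw('top',b,bx,5,parts(U),None)]))
E
```

```text
(no output)
```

View pics/c7.png

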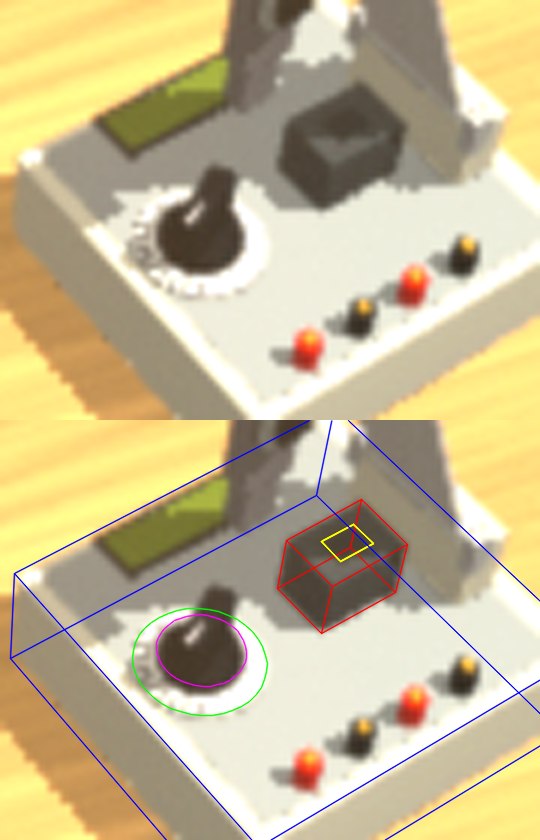

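View pics/c7t.png

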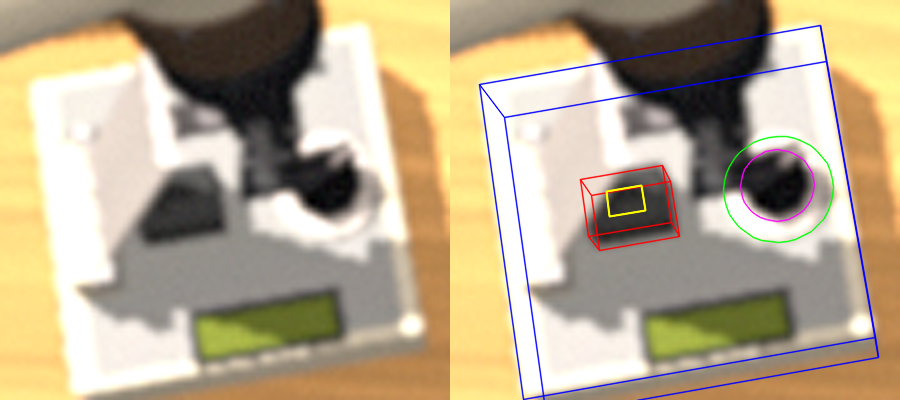

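```bash
python3 - <<'E'
from mv import *
for t in [arc(1.3,128),arc(1.4,122),arc(1.5,114),arc(1.6,106),ug(76,0,205),ug(80,0,195),ug(80,0,187)]:
    print([float(v) for v in rel(*t)],np.round(t,1)[:3])
E
```

```text
[-0.0136, -0.0, -0.0002, -0.02] [581.9  95.1 231.3]
[-0.027, -0.0, 0.0021, -0.02] [578.9 108.1 228.8]
[-0.0396, -0.0, 0.0078, -0.02] [576.1 120.4 223. ]
[-0.0508, -0.0, 0.0148, -0.02] [573.7 131.2 216. ]
[-0.0602, -0.0001, 0.0269, -0.02] [571.6 140.3 203.8]
[-0.0643, -0.0001, 0.0369, -0.02] [570.7 144.2 193.8]
[-0.0643, -0.0001, 0.0449, -0.02] [570.7 144.2 185.8]
```

Call:
jog_arm:
  increments:
    - [-0.0135,0,0,0]
    - [-0.027,0,0.002,0]
    - [-0.0395,0,0.008,0]
    - [-0.051,0,0.015,0]
    - [-0.06,0,0.027,0]
    - [-0.064,0,0.037,0]
    - [-0.064,0,0.045,0]
    - [-0.064,0,0.045,0]

```text
clock: 11.68
position: [570.2, 143.3, 184.6]
ee_rot: [0.782, -0.624, 0.002, 0.004]
contact_force: [-0.0, -0.2, -0.5]
gripper_width: 13.3
```

```bash
python3 - <<'E'
from mv import *
from pv import *
st();inu()
save('scene','s8'); save('top','t8')
a=cv2.convertScaleAbs(cv2.imread('pics/s8_raw.png'),alpha=2.2)
bx=(285,140,355,210)
cv2.imwrite('pics/c8.png',np.hstack([draw('scene',a,bx,7,[],None),draw('scene',a,bx,7,parts(U)+held(),None)]))
a=cv2.convertScaleAbs(cv2.imread('pics/t8_raw.png'),alpha=2.2)
bx=(150,140,230,220)
cv2.imwrite('pics/c8t.png',np.hstack([draw('top',a,bx,6,[],None),draw('top',a,bx,6,parts(U)+held(),None)]))
E
```

```text
t 11.68 p [570.2 143.3 184.6] psi -1.347 tilt [ 0.008  0.005 -1.   ] F [-0.03 -0.24 -0.52] Tq [-0.228 -0.006  0.026] w 13.3 j [ 0.52  0.38 -0.18  0.01 -1.02 -0.3 ]
grip in unit [ 79.3   0.7 185.8] dyaw -0.0008
```

View pics/c8.png

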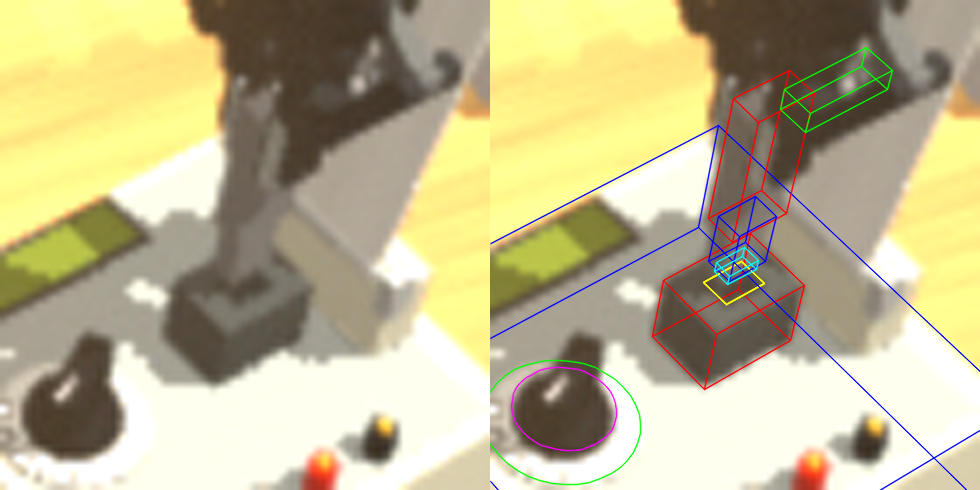

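View pics/c8t.png

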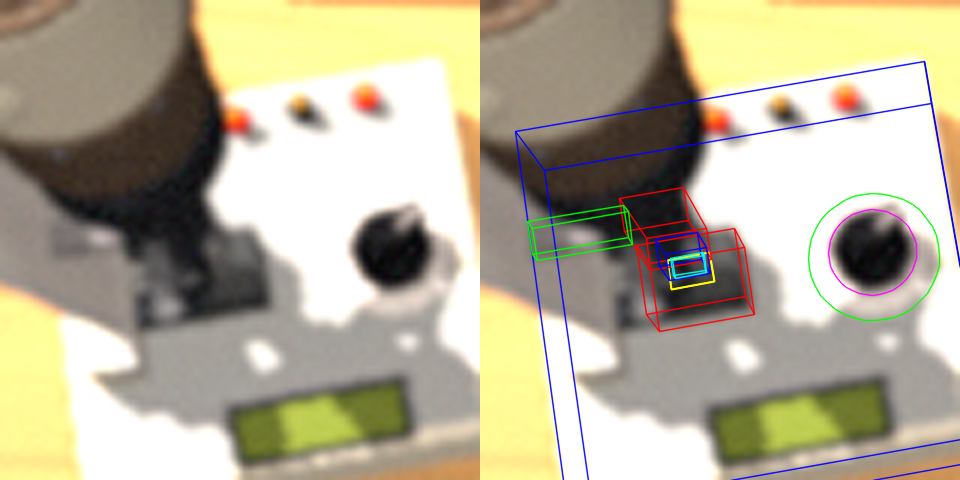

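```bash
cat >> mv.py <<'E'
def foot(pr=True):
    p,M,ps=pose(); F=p+M@np.array([-DX,0,80-DZ]); d=F[:2]-np.array(U[:2]); c,s=np.cos(U[2]),np.sin(U[2])
    v=np.array([c*d[0]+s*d[1]-80,-s*d[0]+c*d[1],F[2]-99])
    if pr: print('foot in socket',np.round(v,2),'tilt(unit)',np.round(M[:,2],4))
    return v
E
python3 - <<'E'
from mv import *
from pv import *
foot()
a=cv2.imread('pics/s8_raw.png');a=cv2.convertScaleAbs(a,alpha=3,beta=-60)
bx=(305,158,335,200)
cv2.imwrite('pics/c9.png',np.hstack([draw('scene',a,bx,13,[],None),draw('scene',a,bx,13,parts(U)+held(),None)]))
E
```

```text
foot in socket [-1.29  0.4   7.76] tilt(unit) [-0.0011 -0.0079 -1.    ]
```

View pics/c9.png

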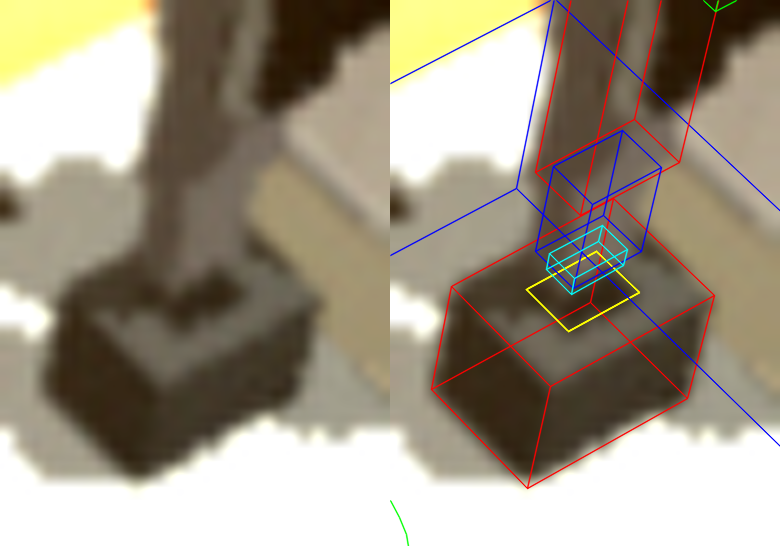

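Call:
jog_arm:
  increments:
    - [-0.0014,-0.0005,0.002,0]
    - [-0.0014,-0.0005,0.006,0]
    - [-0.0014,-0.0005,0.01,0]
    - [-0.0014,-0.0005,0.01,0]

```text
clock: 12.28
position: [570.6, 144.7, 175.0]
ee_rot: [0.781, -0.624, 0.002, 0.004]
contact_force: [0.2, -0.5, -0.3]
gripper_width: 12.7
```

```bash
python3 - <<'E'
from mv import *
st();inu();foot()
E
```

```text
t 12.28 p [570.6 144.7 175. ] psi -1.348 tilt [ 0.008  0.004 -1.   ] F [ 0.16 -0.49 -0.27] Tq [-0.217 -0.088  0.016] w 12.7 j [ 0.53  0.39 -0.19  0.01 -1.   -0.31]
grip in unit [ 80.5  -0.  176.2] dyaw -0.001
foot in socket [-0.07  0.28 -2.79] tilt(unit) [-0.002  -0.0083 -1.    ]
```

Call:
jog_arm:
  increments:
    - [0,-0.0002,0.0015,0]
    - [0,-0.0002,0.003,0]
    - [0,-0.0002,0.004,0]
    - [0,-0.0002,0.004,0]

```text
clock: 12.78
position: [571.3, 145.0, 171.4]
ee_rot: [0.781, -0.624, 0.002, 0.003]
contact_force: [1.1, -0.7, -0.1]
gripper_width: 12.9
```

```bash
python3 - <<'E'
from mv import *
st();inu();foot()
E
```

```text
t 12.78 p [571.3 145.  171.4] psi -1.347 tilt [ 0.007  0.002 -1.   ] F [ 1.14 -0.74 -0.11] Tq [-0.068 -0.338  0.024] w 12.9 j [ 0.53  0.39 -0.19  0.01 -0.99 -0.31]
grip in unit [ 80.6  -0.8 172.6] dyaw -0.0009
foot in socket [ 0.05 -0.65 -6.35] tilt(unit) [-2.0e-04 -7.5e-03 -1.0e+00]
```

Call:
jog_arm:
  increments:
    - [0,0.0002,0.002,0]
    - [0,0.0002,0.004,0]
    - [0,0.0002,0.006,0]
    - [0,0.0002,0.006,0]

```text
clock: 13.28
position: [571.3, 145.0, 165.0]
ee_rot: [0.781, -0.624, 0.002, 0.003]
contact_force: [3.3, -1.1, -0.7]
gripper_width: 13.2
```

```bash
python3 - <<'E'
from mv import *
st();inu();foot()
E
```

```text
t 13.28 p [571.3 145.  165. ] psi -1.347 tilt [ 0.007  0.002 -1.   ] F [ 3.32 -1.07 -0.73] Tq [-0.083 -0.747 -0.006] w 13.2 j [ 0.53  0.4  -0.2   0.01 -0.98 -0.31]
grip in unit [ 80.6  -0.8 166.2] dyaw -0.0009
foot in socket [  0.09  -0.63 -12.75] tilt(unit) [-0.     -0.0073 -1.    ]
```

Call:
jog_arm:
  increments:
    - [0,-0.0007,0.0,0]
    - [0,-0.0007,0.002,0]
    - [0,-0.0007,0.004,0]
    - [0,-0.0007,0.006,0]
    - [0,-0.0007,0.006,0]

```text
clock: 13.9
position: [571.8, 145.0, 158.7]
ee_rot: [0.781, -0.624, 0.002, 0.003]
contact_force: [0.4, -0.9, -1.3]
gripper_width: 12.7
```

```bash
python3 - <<'E'
from mv import *
st();inu();foot()
E
```

```text
t 13.9 p [571.8 145.  158.7] psi -1.348 tilt [ 0.007  0.002 -1.   ] F [ 0.39 -0.88 -1.27] Tq [-0.29  -0.131  0.008] w 12.7 j [ 0.53  0.4  -0.21  0.01 -0.97 -0.31]
grip in unit [ 80.5  -1.2 159.9] dyaw -0.0009
foot in socket [ -0.06  -1.   -19.12] tilt(unit) [-7.0e-04 -7.7e-03 -1.0e+00]
```

Call:
jog_arm:
  increments:
    - [0,-0.0002,0.002,0]
    - [0,-0.0002,0.004,0]
    - [0,-0.0002,0.006,0]
    - [0,-0.0002,0.008,0]
    - [0,-0.0002,0.0095,0]
    - [0,-0.0002,0.0095,0]

```text
clock: 14.65
position: [571.9, 144.9, 149.0]
ee_rot: [0.781, -0.624, 0.002, 0.003]
contact_force: [0.8, -0.7, -2.4]
gripper_width: 13.2
```

```bash
python3 - <<'E'
from mv import *
st();inu();foot()
E
```

```text
t 14.65 p [571.9 144.9 149. ] psi -1.348 tilt [ 0.007  0.003 -1.   ] F [ 0.84 -0.66 -2.41] Tq [-0.279 -0.164 -0.025] w 13.2 j [ 0.53  0.41 -0.22  0.01 -0.94 -0.31]
grip in unit [ 80.4  -1.3 150.2] dyaw -0.001
foot in socket [ -0.15  -1.09 -28.84] tilt(unit) [-0.001  -0.0078 -1.    ]
```

Call:
jog_arm:
  increments:
    - [0,0,0.001,0]
    - [0,0,0.002,0]
    - [0,0,0.002,0]

```text
clock: 15.02
position: [571.9, 144.9, 146.9]
ee_rot: [0.781, -0.624, 0.002, 0.003]
contact_force: [0.9, -0.7, 0.8]
gripper_width: 13.1
```

```bash
python3 - <<'E'
from mv import *
st();foot()
E
```

```text
t 15.03 p [571.9 144.9 146.9] psi -1.348 tilt [ 0.007  0.003 -1.   ] F [ 0.89 -0.69  0.79] Tq [-0.175 -0.133 -0.024] w 13.1 j [ 0.53  0.42 -0.22  0.01 -0.94 -0.31]
foot in socket [ -0.14  -1.15 -30.87] tilt(unit) [-9.0e-04 -7.7e-03 -1.0e+00]
```

Call:
jog_arm:
  increments:
    - [0,0,0.0005,0]
    - [0,0,0.001,0]
    - [0,0,0.001,0]

```text
clock: 15.4
position: [572.0, 144.9, 146.8]
ee_rot: [0.782, -0.624, 0.002, 0.003]
contact_force: [-1.9, -2.0, 6.3]
gripper_width: 13.7
```

```bash
python3 - <<'E'
from mv import *
st();foot()
E
```

```text
t 15.4 p [572.  144.9 146.8] psi -1.347 tilt [ 0.007  0.002 -1.   ] F [-1.93 -1.99  6.27] Tq [-0.23   0.531  0.025] w 13.7 j [ 0.53  0.42 -0.22  0.01 -0.94 -0.31]
foot in socket [ -0.19  -1.24 -30.96] tilt(unit) [-3.0e-04 -7.8e-03 -1.0e+00]
```

Call:
jog_arm:
  increments:
    - [0,0,0,0]
    - [0,0,0,0]
    - [0,0,0,0]
    - [0,0,0,0]
  hand: -0.3

```text
clock: 15.9
position: [571.9, 144.9, 146.6]
ee_rot: [0.782, -0.624, 0.002, 0.003]
contact_force: [-0.1, 0.4, 0.5]
gripper_width: 30.0
```

```bash
python3 - <<'E'
from mv import *
from pv import *
st();foot()
save('scene','s10'); save('top','t10')
both(10,[],(255,80,375,230),(140,110,260,230),4)
E
```

```text
t 15.9 p [571.9 144.9 146.6] psi -1.347 tilt [ 0.008  0.002 -1.   ] F [-0.15  0.41  0.45] Tq [ 0.008  0.012 -0.017] w 30.0 j [ 0.53  0.42 -0.22  0.01 -0.94 -0.31]
foot in socket [ -0.18  -1.17 -31.19] tilt(unit) [-7.0e-04 -7.9e-03 -1.0e+00]
```

View pics/b10.png

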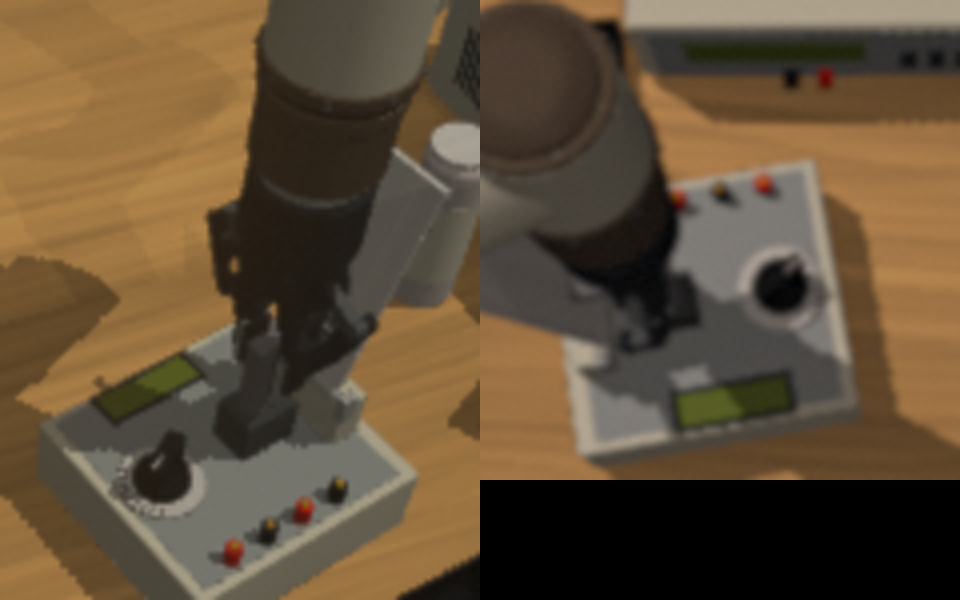

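Call:
jog_arm:
  increments:
    - [0,0,-0.005,0]
    - [0,0,-0.015,0]
    - [0,0,-0.035,0]
    - [0,0,-0.065,0]
    - [0,0,-0.1,0]
    - [0.04,0,-0.13,0]
    - [0.08,0,-0.15,0]
    - [0.13,0,-0.15,0]
    - [0.18,0,-0.15,0]
    - [0.18,0,-0.15,0]

```text
clock: 17.25
position: [612.2, -32.5, 298.7]
ee_rot: [0.78, -0.626, 0.003, 0.003]
contact_force: [-0.9, -0.0, -1.2]
gripper_width: 29.8
```

```bash
python3 - <<'E'
from mv import *
from pv import *
st()
save('scene','s11'); save('top','t11')
u=[589.2,66.3,1.795]
a=cv2.convertScaleAbs(cv2.imread('pics/s11_raw.png'),alpha=1.6)
bx=(265,130,365,230)
cv2.imwrite('pics/c11.png',np.hstack([draw('scene',a,bx,5,[],None),draw('scene',a,bx,5,parts(u),None)]))
a=cv2.convertScaleAbs(cv2.imread('pics/t11_raw.png'),alpha=1.6)
bx=(145,135,245,235)
cv2.imwrite('pics/c11t.png',np.hstack([draw('top',a,bx,5,[],None),draw('top',a,bx,5,parts(u),None)]))
E
```

```text
t 17.25 p [612.2 -32.5 298.7] psi -1.352 tilt [ 0.008  0.001 -1.   ] F [-0.91 -0.02 -1.23] Tq [ 0.07   0.024 -0.026] w 29.8 j [ 0.21  0.34  0.06  0.01 -1.29  0.  ]
```

View pics/c11.png

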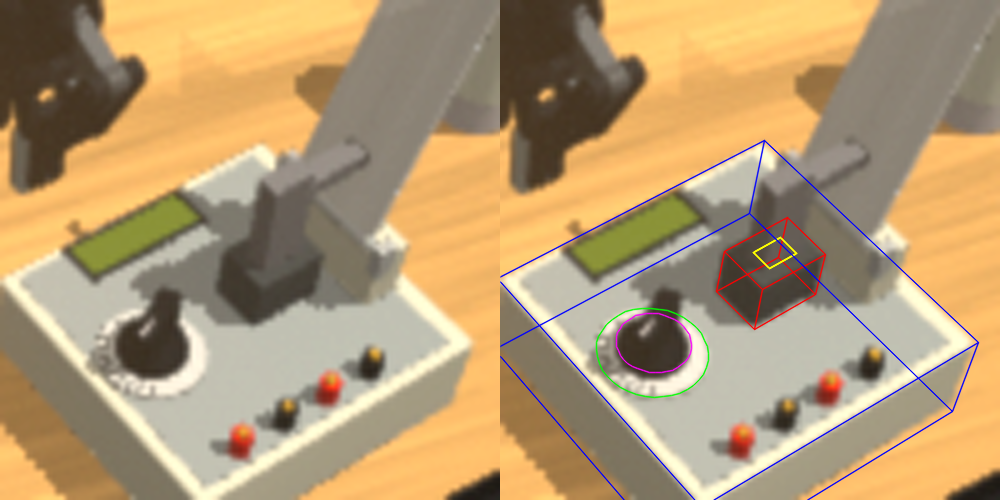

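View pics/c11t.png

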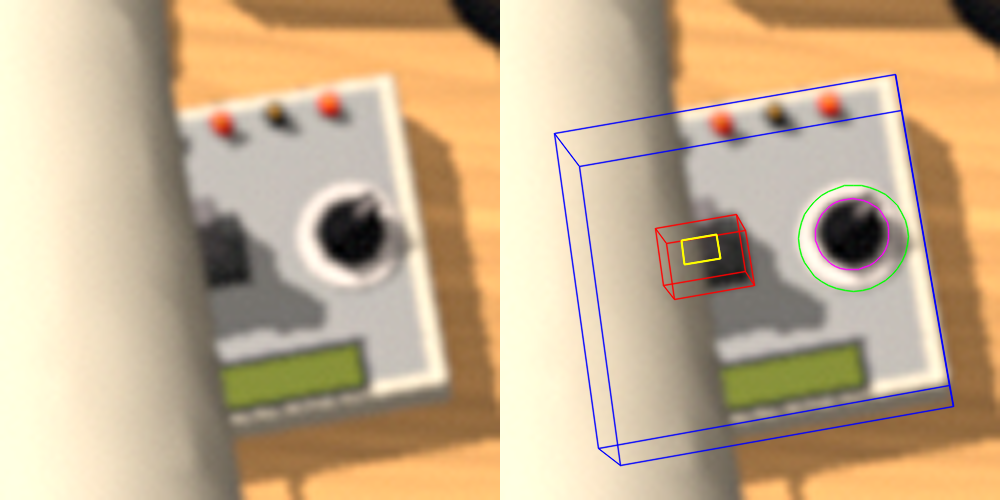

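```bash
python3 - <<'E'
from pv import *
u=[589.2,66.3,1.795]
a=cv2.convertScaleAbs(cv2.imread('pics/s11_raw.png'),alpha=3.5)
b=cv2.convertScaleAbs(cv2.imread('pics/t11_raw.png'),alpha=3.5)
def bar(al): # bar yaw left of unit x
    return [((u[0],u[1],u[2]+al),box(-19,19,-7,7,77,103),(0,0,255)),(u,circ(20,77),(255,0,255))]
rows=[]
for al in (None,.2,.4,.6):
    it=bar(al) if al is not None else []
    rows.append(np.vstack([draw('scene',a,(282,182,310,212),9,it,None),draw('top',b,(202,168,230,198),9,it,None)]))
cv2.imwrite('pics/c12.png',np.hstack(rows)); print(np.hstack(rows).shape)
E
```

```text
(540, 1008, 3)
```

View pics/c12.png

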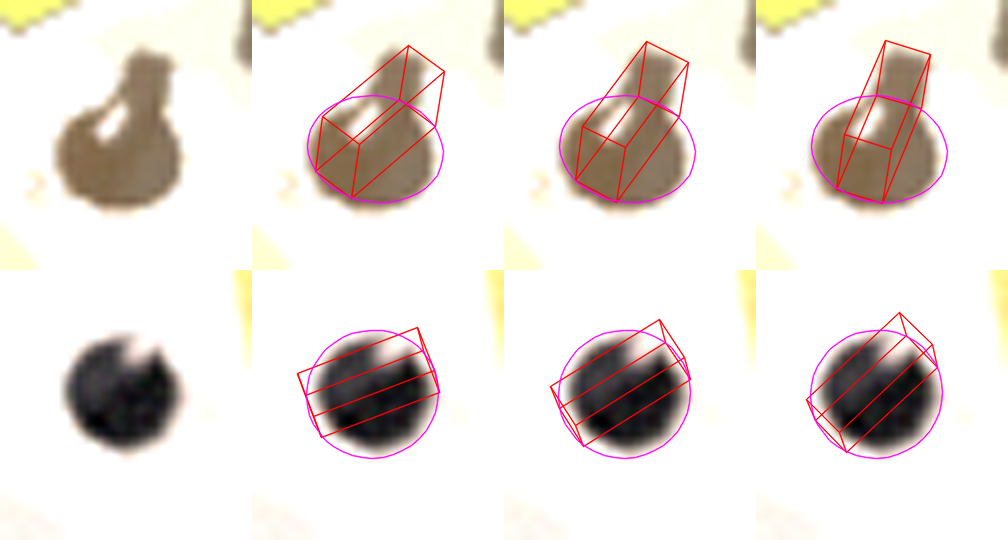

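```bash
cat > kn.py <<'E'
from pv import *
from scipy.optimize import minimize
S=6
def sil(n,p,al,bx):
    x0,y0,x1,y1=bx; m=np.zeros(((y1-y0)*S,(x1-x0)*S),np.uint8)
    def hull(q,V):
        w=((proj(n,T(q,V))+.5-[x0,y0])*S*16).astype(np.int32)
        cv2.fillConvexPoly(m,cv2.convexHull(w.reshape(-1,1,2)),1,shift=4)
    c=np.vstack([circ(20,69)[0],circ(20,77)[0]]); hull((p[0],p[1],0),c)
    hull((p[0],p[1],al),box(-19,19,-7,7,77,103)[0])
    f=cv2.resize(m.astype(np.float32),(x1-x0,y1-y0),interpolation=cv2.INTER_AREA)
    return cv2.GaussianBlur(f,(0,0),.5)
def dark(im,bx):
    x0,y0,x1,y1=bx; g=im[y0:y1,x0:x1].max(2).astype(float)
    return 1-np.clip((g-35)/(115-35),0,1)
def fitk(n,im,bx,init):
    d=dark(im,bx)
    best=None
    for al in np.arange(0,1.0,.15):
        r=minimize(lambda v:((sil(n,v[:2],init[2]+v[2],bx)-d)**2).sum(),[init[0],init[1],al],method='Nelder-Mead',options=dict(initial_simplex=[[init[0],init[1],al],[init[0]+4,init[1],al],[init[0],init[1]+4,al],[init[0],init[1],al+.2]],maxiter=150))
        if best is None or r.fun<best.fun: best=r
    return best,d
if __name__=='__main__':
    for n,t,bx in(('scene','s11',(284,184,307,210)),('top','t11',(203,170,228,196))):
        im=cv2.imread(f'pics/{t}_raw.png'); g=im[bx[1]:bx[3],bx[0]:bx[2]].max(2); print(g.min(),np.median(g),g.max())
        r,d=fitk(n,im,bx,[589.2,66.3,1.795]); print(n,np.round(r.x,3),round(r.fun,2))
        s=sil(n,r.x[:2],1.795+r.x[2],bx)
        cv2.imwrite(f'pics/k{n}.png',cv2.resize(np.hstack([d,s,abs(d-s)])*255,None,fx=8,fy=8,interpolation=cv2.INTER_NEAREST))
E
python3 kn.py
```

```text
36 93.5 164
scene [5.87935e+02 6.60830e+01 5.30000e-01] 31.36
1 123.0 170[ WARN:0@5.244] global loadsave.cpp:1063 imwrite_ Unsupported depth image for selected encoder is fallbacked to CV_8U.
Traceback (most recent call last):
  File "kn.py", line 26, in <module>
    r,d=fitk(n,im,bx,[589.2,66.3,1.795]); print(n,np.round(r.x,3),round(r.fun,2))
        ~~~~^^^^^^^^^^^^^^^^^^^^^^^^^^^^
  File "kn.py", line 20, in fitk
    r=minimize(lambda v:((sil(n,v[:2],init[2]+v[2],bx)-d)**2).sum(),[init[0],init[1],al],method='Nelder-Mead',options=dict(initial_simplex=[[init[0],init[1],al],[init[0]+4,init[1],al],[init[0],init[1]+4,al],[init[0],init[1],al+.2]],maxiter=150))
  File "kn.py", line 20, in <lambda>
    r=minimize(lambda v:((sil(n,v[:2],init[2]+v[2],bx)-d)**2).sum(),[init[0],init[1],al],method='Nelder-Mead',options=dict(initial_simplex=[[init[0],init[1],al],[init[0]+4,init[1],al],[init[0],init[1]+4,al],[init[0],init[1],al+.2]],maxiter=150))
                          ~~~^^^^^^^^^^^^^^^^^^^^^^^^^
  File "kn.py", line 10, in sil
    hull((p[0],p[1],al),box(-19,19,-7,7,77,103)[0])
    ~~~~^^^^^^^^^^^^^^^^^^^^^^^^^^^^^^^^^^^^^^^^^^^
  File "kn.py", line 7, in hull
    w=((proj(n,T(q,V))+.5-[x0,y0])*S*16).astype(np.int32)
        ~~~~^^^^^^^^^^
  File "h.py", line 7, in proj
    c,M,p=cam(n); q=(np.atleast_2d(P)-p)@M
          ~~~^^^
  File "h.py", line 5, in cam
    c=calibration(n); return c,R.from_quat(c['rotation']).as_matrix(),np.array(c['position'])
ValueError: time passes only in moves, steps and waits
```

```bash
sed -i 's/^def cam(n):/import functools\n@functools.lru_cache(None)\ndef cam(n):/' h.py; sed -i 's/cv2.resize(np.hstack(\[d,s,abs(d-s)\])\*255/cv2.resize((np.hstack([d,s,abs(d-s)])*255).clip(0,255).astype(np.uint8)/' kn.py; python3 kn.py; python3 -c "
import cv2,numpy as np
a=cv2.imread('pics/kscene.png');b=cv2.imread('pics/ktop.png');w=max(a.shape[1],b.shape[1])
p=lambda x:cv2.copyMakeBorder(x,0,0,0,w-x.shape[1],cv2.BORDER_CONSTANT)
cv2.imwrite('pics/k.png',np.vstack([p(a),p(b)]))"
```

```text
36 93.5 164
scene [5.87935e+02 6.60830e+01 5.30000e-01] 31.36
1 123.0 170
top [5.90333e+02 6.45330e+01 1.46000e-01] 20.22
```

View pics/k.png

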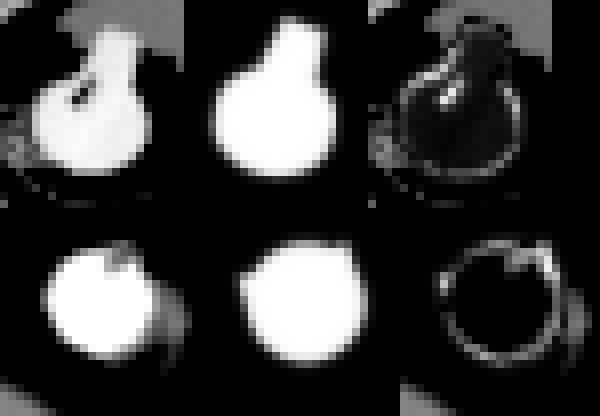

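```bash
python3 - <<'E'
from mv import *
show((588.8,66.1,180,-.817),(588.8,66.1,98,-.817))
E
```

```text
[np.float64(-0.0997), np.float64(0.0012), np.float64(0.1178), np.float64(-30.46)]
[np.float64(-0.1003), np.float64(0.0011), np.float64(0.1998), np.float64(-30.46)]
```

Call:
jog_arm:
  increments:
    - [-0.03,0,0.02,-8]
    - [-0.07,0,0.05,-18]
    - [-0.1,0.001,0.09,-28]
    - [-0.1,0.001,0.118,-30.5]
    - [-0.1,0.001,0.15,-30.5]
    - [-0.1,0.001,0.16,-30.5]
    - [-0.1,0.001,0.16,-30.5]

```text
clock: 18.23
position: [589.0, 66.8, 138.1]
ee_rot: [0.918, -0.396, 0.002, 0.004]
contact_force: [-0.6, -0.4, 0.2]
gripper_width: 30.0
```

```bash
python3 - <<'E'
from mv import *
from pv import *
st(); show((588.8,66.1,98,-.817))
save('scene','s12'); save('top','t12')
both(12,[],(265,110,365,220),(160,120,250,230),5)
E
```

```text
t 18.23 p [589.   66.8 138.1] psi -0.815 tilt [ 0.006  0.005 -1.   ] F [-0.6  -0.43  0.24] Tq [-0.01  -0.049 -0.002] w 30.0 j [ 0.39  0.43 -0.22  0.01 -0.92  0.36]
[np.float64(0.0002), np.float64(0.0004), np.float64(0.0401), np.float64(0.12)]
```

View pics/b12.png

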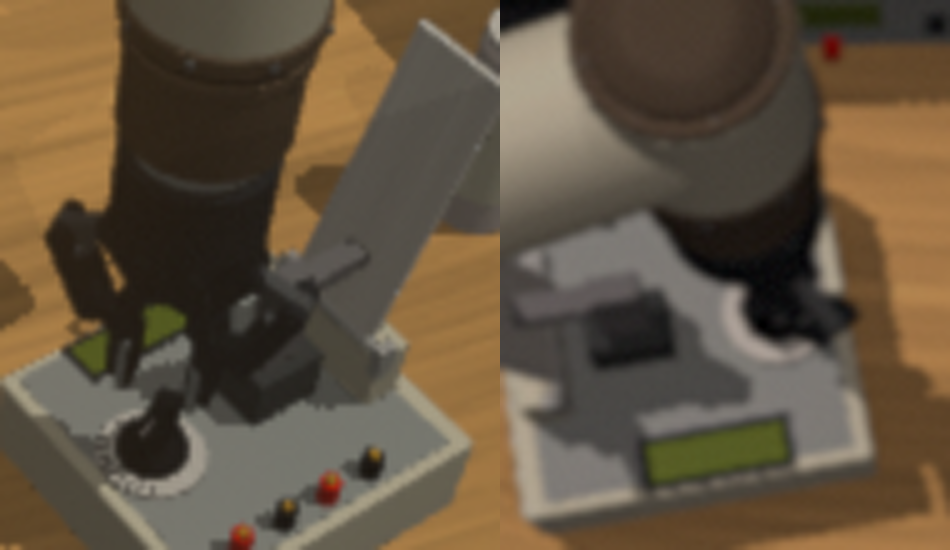

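Call:
jog_arm:
  increments:
    - [0,0,0.012,0]
    - [0,0,0.024,0]
    - [0,0,0.034,0]
    - [0,0,0.04,0]
    - [0,0,0.04,0]

```text
clock: 18.95
position: [589.7, 66.2, 98.6]
ee_rot: [0.918, -0.397, 0.002, 0.003]
contact_force: [0.2, -0.7, 0.2]
gripper_width: 29.8
```

```bash
python3 - <<'E'
from mv import *
st(); show((588.8,66.1,98,-.817))
E
```

```text
t 18.95 p [589.7  66.2  98.6] psi -0.816 tilt [ 0.006  0.004 -1.   ] F [ 0.18 -0.7   0.2 ] Tq [0.004 0.014 0.024] w 29.8 j [ 0.39  0.48 -0.26  0.01 -0.83  0.36]
[np.float64(-0.0005), np.float64(0.0007), np.float64(0.0006), np.float64(0.08)]
```

Call:
jog_arm:
  increments:
    - [-0.0003,0.0005,0.0005,0]
    - [-0.0003,0.0005,0.0005,0]
    - [-0.0003,0.0005,0.0005,0]
    - [-0.0003,0.0005,0.0005,0]
  hand: -0.56

```text
clock: 19.45
position: [589.2, 66.1, 98.3]
ee_rot: [0.918, -0.397, 0.002, 0.003]
contact_force: [-0.3, 0.5, -0.0]
gripper_width: 18.8
```

```bash
python3 - <<'E'
from mv import *
st()
E
```

```text
t 19.45 p [589.2  66.1  98.3] psi -0.816 tilt [ 0.007  0.004 -1.   ] F [-0.29  0.45 -0.04] Tq [ 0.019 -0.047  0.015] w 18.8 j [ 0.39  0.48 -0.27  0.01 -0.83  0.36]
```

Call:
jog_arm:
  increments:
    - [0,0,0,0]
    - [0,0,0,0]
    - [0,0,0,0]
  hand: -0.62

```text
clock: 19.82
position: [589.7, 66.5, 98.5]
ee_rot: [0.918, -0.396, 0.003, 0.003]
contact_force: [1.6, 2.4, 0.0]
gripper_width: 16.2
```

```bash
python3 - <<'E'
from mv import *
st()
E
```

```text
t 19.82 p [589.7  66.5  98.5] psi -0.815 tilt [ 0.007  0.002 -1.   ] F [1.57 2.37 0.  ] Tq [ 0.444 -0.456 -0.029] w 16.2 j [ 0.39  0.48 -0.27  0.01 -0.83  0.36]
```

Call:
jog_arm:
  increments:
    - [0,-0.0008,0,0]
    - [0,-0.0008,0,3]
    - [0,-0.0008,0,6]
    - [0,-0.0008,0,9]
    - [0,-0.0008,0,12]
    - [0,-0.0008,0,12]

```text
clock: 20.58
position: [589.9, 66.9, 98.3]
ee_rot: [0.872, -0.49, 0.003, 0.003]
contact_force: [0.1, 0.3, -1.0]
gripper_width: 16.2
```

```bash
python3 - <<'E'
from mv import *
st()
E
```

```text
t 20.57 p [589.9  66.9  98.3] psi -1.024 tilt [ 0.007  0.002 -1.   ] F [ 0.09  0.27 -0.95] Tq [ 0.231 -0.05   0.038] w 16.2 j [ 0.39  0.48 -0.26  0.01 -0.83  0.15]
```

Call:
jog_arm:
  increments:
    - [0,0,0,4]
    - [0,0,0,8]
    - [0,0,0,12]
    - [0,0,0,16]
    - [0,0,0,20]
    - [0,0,0,24]
    - [0,0,0,24]

```text
clock: 21.45
position: [589.5, 66.7, 98.3]
ee_rot: [0.751, -0.66, 0.003, 0.002]
contact_force: [0.9, 0.4, -0.1]
gripper_width: 15.9
```

```bash
python3 - <<'E'
from mv import *
from pv import *
st()
save('scene','s13'); save('top','t13')
both(13,[],(265,110,365,220),(160,120,250,230),5)
E
```

```text
t 21.45 p [589.5  66.7  98.3] psi -1.442 tilt [ 0.008 -0.    -1.   ] F [ 0.9   0.44 -0.13] Tq [ 0.113  0.055 -0.003] w 15.9 j [ 0.39  0.48 -0.26  0.01 -0.83 -0.27]
```

View pics/b13.png

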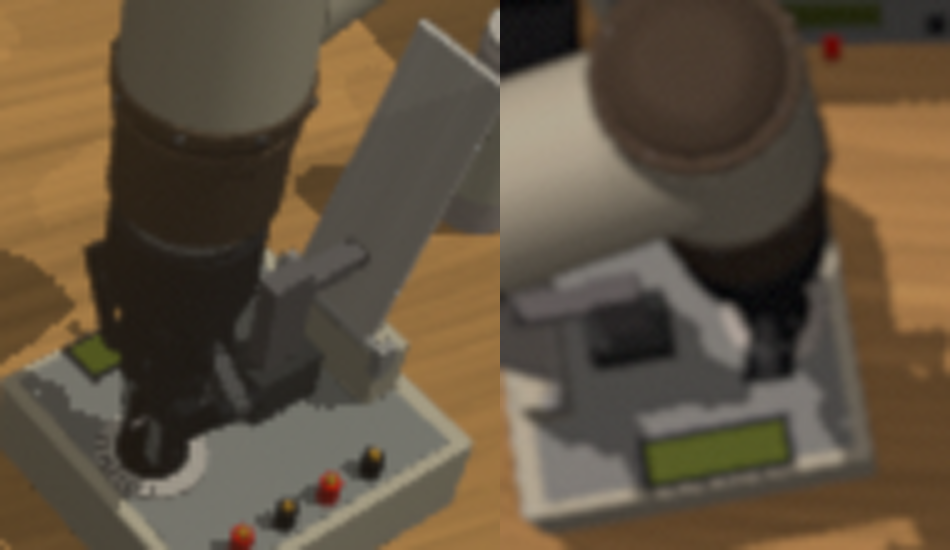

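Call:
jog_arm:
  increments:
    - [0,0,0,1.5]
    - [0,0,0,3]
    - [0,0,0,3]

```text
clock: 21.92
position: [589.5, 66.7, 98.3]
ee_rot: [0.734, -0.68, 0.003, 0.002]
contact_force: [0.2, 0.1, 1.3]
gripper_width: 16.0
```

```bash
cat > s.sh <<'E'
python3 - <<'P'
from mv import *
st(); print(np.round(read_state()['joint_efforts'],3))
P
E
bash s.sh
```

```text
t 21.93 p [589.5  66.7  98.3] psi -1.494 tilt [ 0.008 -0.001 -1.   ] F [0.23 0.08 1.3 ] Tq [0.159 0.091 0.066] w 16.0 j [ 0.39  0.48 -0.26  0.01 -0.83 -0.32]
[-3.4200e-01 -3.9558e+01  1.4896e+01  3.3920e+00  3.2000e-02 -7.2000e-02]
```

Call:
jog_arm:
  increments:
    - [0,0,0,1.5]
    - [0,0,0,3]
    - [0,0,0,3]

```text
clock: 22.3
position: [589.4, 66.6, 98.2]
ee_rot: [0.715, -0.699, 0.003, 0.002]
contact_force: [-0.6, -0.0, 0.3]
gripper_width: 15.6
```

```bash
bash s.sh
```

```text
t 22.3 p [589.4  66.6  98.2] psi -1.547 tilt [ 0.008 -0.001 -1.   ] F [-0.61 -0.03  0.29] Tq [0.201 0.123 0.009] w 15.6 j [ 0.39  0.48 -0.26  0.01 -0.83 -0.37]
[ -0.372 -39.502  14.925   3.411   0.064  -0.072]
```

Call:
jog_arm:
  increments:
    - [0,0,0,1.5]
    - [0,0,0,3]
    - [0,0,0,3]

```text
clock: 22.68
position: [589.4, 66.6, 98.2]
ee_rot: [-0.697, 0.717, -0.003, -0.002]
contact_force: [-1.1, 1.0, 0.7]
gripper_width: 16.1
```

```bash
bash s.sh
```

```text
t 22.68 p [589.4  66.6  98.2] psi -1.6 tilt [ 0.008 -0.001 -1.   ] F [-1.08  0.99  0.72] Tq [0.139 0.197 0.016] w 16.1 j [ 0.39  0.48 -0.27  0.01 -0.83 -0.42]
[ -0.393 -39.434  14.958   3.427   0.102  -0.072]
```

Call:
jog_arm:
  increments:
    - [0,0,0,1.5]
    - [0,0,0,3]
    - [0,0,0,3]

```text
clock: 23.05
position: [589.3, 66.6, 98.2]
ee_rot: [-0.678, 0.735, -0.003, -0.002]
contact_force: [-0.6, 0.6, 0.8]
gripper_width: 16.4
```

```bash
bash s.sh
```

```text
t 23.05 p [589.3  66.6  98.2] psi -1.652 tilt [ 0.008 -0.001 -1.   ] F [-0.57  0.57  0.76] Tq [0.184 0.247 0.029] w 16.4 j [ 0.39  0.48 -0.27  0.01 -0.83 -0.48]
[ -0.436 -39.364  14.99    3.45    0.14   -0.073]
```

Call:
jog_arm:
  increments:
    - [0,0,0,1.5]
    - [0,0,0,3]
    - [0,0,0,3]

```text
clock: 23.42
position: [589.3, 66.6, 98.2]
ee_rot: [-0.658, 0.753, -0.003, -0.002]
contact_force: [-0.5, 0.3, 0.9]
gripper_width: 16.2
```

```bash
bash s.sh
```

```text
t 23.43 p [589.3  66.6  98.2] psi -1.705 tilt [ 0.008 -0.002 -1.   ] F [-0.47  0.27  0.86] Tq [0.219 0.304 0.046] w 16.2 j [ 0.39  0.48 -0.27  0.01 -0.83 -0.53]
[ -0.474 -39.291  15.022   3.472   0.178  -0.072]
```

Call:
jog_arm:
  increments:
    - [0,0,0,1.5]
    - [0,0,0,3]
    - [0,0,0,3]

```text
clock: 23.8
position: [589.2, 66.6, 98.2]
ee_rot: [-0.638, 0.77, -0.003, -0.002]
contact_force: [-0.8, 1.6, 1.3]
gripper_width: 16.5
```

```bash
bash s.sh
```

```text
t 23.8 p [589.2  66.6  98.2] psi -1.758 tilt [ 0.007 -0.002 -1.   ] F [-0.85  1.61  1.28] Tq [0.232 0.324 0.046] w 16.5 j [ 0.39  0.48 -0.27  0.01 -0.83 -0.58]
[ -0.525 -39.213  15.055   3.496   0.219  -0.073]
```

Call:
jog_arm:
  increments:
    - [0,0,0,1.5]
    - [0,0,0,3]
    - [0,0,0,3]

```text
clock: 24.18
position: [589.2, 66.6, 98.2]
ee_rot: [-0.617, 0.787, -0.003, -0.002]
contact_force: [-1.0, 1.0, 0.9]
gripper_width: 16.4
```

```bash
bash s.sh
```

```text
t 24.18 p [589.2  66.6  98.2] psi -1.811 tilt [ 0.007 -0.002 -1.   ] F [-1.02  0.95  0.9 ] Tq [0.255 0.395 0.065] w 16.4 j [ 0.39  0.48 -0.27  0.01 -0.83 -0.64]
[ -0.59  -39.135  15.083   3.526   0.256  -0.074]
```

Call:
jog_arm:
  increments:
    - [0,0,0,1.5]
    - [0,0,0,3]
    - [0,0,0,3]

```text
clock: 24.55
position: [589.1, 66.6, 98.2]
ee_rot: [-0.596, 0.803, -0.003, -0.002]
contact_force: [-1.2, 0.8, 2.1]
gripper_width: 16.3
```

```bash
bash s.sh
```

```text
t 24.55 p [589.1  66.6  98.2] psi -1.864 tilt [ 0.007 -0.003 -1.   ] F [-1.21  0.84  2.15] Tq [0.256 0.417 0.059] w 16.3 j [ 0.39  0.48 -0.27  0.01 -0.83 -0.69]
[ -0.65  -39.055  15.113   3.554   0.295  -0.074]
```

Call:
jog_arm:
  increments:
    - [0,0,0,1.5]
    - [0,0,0,3]
    - [0,0,0,3]

```text
clock: 24.92
position: [589.1, 66.6, 98.2]
ee_rot: [-0.575, 0.818, -0.003, -0.002]
contact_force: [-1.9, 1.0, 1.0]
gripper_width: 16.2
```

```bash
bash s.sh
```

```text
t 24.93 p [589.1  66.6  98.2] psi -1.916 tilt [ 0.007 -0.003 -1.   ] F [-1.88  1.    1.01] Tq [0.319 0.495 0.002] w 16.2 j [ 0.39  0.48 -0.27  0.01 -0.83 -0.74]
[ -0.725 -38.977  15.141   3.587   0.332  -0.075]
```

Call:
jog_arm:
  increments:
    - [0,0,0,1.5]
    - [0,0,0,3]
    - [0,0,0,3]

```text
clock: 25.3
position: [589.0, 66.6, 98.2]
ee_rot: [-0.553, 0.833, -0.003, -0.002]
contact_force: [-2.7, 1.5, 0.8]
gripper_width: 16.5
```

```bash
bash s.sh; python3 - <<'E'
from pv import *
save('scene','s14',(275,170,315,220),10)
E
```

```text
t 25.3 p [589.   66.6  98.2] psi -1.969 tilt [ 0.007 -0.003 -1.   ] F [-2.68  1.45  0.8 ] Tq [0.365 0.578 0.006] w 16.5 j [ 0.39  0.48 -0.27  0.01 -0.83 -0.79]
[ -0.8   -38.897  15.169   3.621   0.369  -0.076]
```

View pics/s14.png

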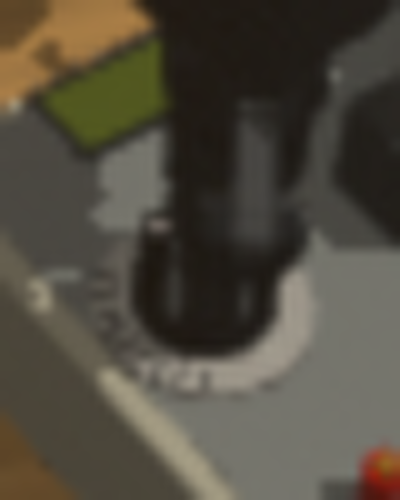

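Call:
jog_arm:
  increments:
    - [0,0.0006,0,0]
    - [0,0.0006,0,1.5]
    - [0,0.0006,0,2.5]
    - [0,0.0006,0,2.5]

```text
clock: 25.85
position: [588.8, 66.8, 98.2]
ee_rot: [-0.535, 0.845, -0.003, -0.002]
contact_force: [1.9, -0.6, -0.0]
gripper_width: 15.9
```

```bash
bash s.sh
```

```text
t 25.85 p [588.8  66.8  98.2] psi -2.012 tilt [ 0.007 -0.004 -1.   ] F [ 1.85 -0.57 -0.03] Tq [-0.238 -0.236  0.102] w 15.9 j [ 0.39  0.48 -0.27  0.01 -0.83 -0.84]
[  0.444 -39.634  14.664   2.932  -0.117  -0.161]
```

Call:
jog_arm:
  increments:
    - [0,-0.0002,0,0.7]
    - [0,-0.0002,0,0.7]

```text
clock: 26.1
position: [588.9, 66.7, 98.2]
ee_rot: [-0.53, 0.848, -0.003, -0.002]
contact_force: [-0.6, -0.1, 1.1]
gripper_width: 16.5
```

```bash
bash s.sh
```

```text
t 26.1 p [588.9  66.7  98.2] psi -2.025 tilt [ 0.007 -0.004 -1.   ] F [-0.65 -0.13  1.11] Tq [0.013 0.159 0.223] w 16.5 j [ 0.39  0.48 -0.27  0.01 -0.83 -0.85]
[ -0.197 -39.305  14.933   3.169   0.114  -0.208]
```

Call:
jog_arm:
  increments:
    - [0,0,0,-2]
    - [0,0,0,-4]
    - [0,0,0,-4]
  hand: -0.4

```text
clock: 26.48
position: [588.9, 66.7, 98.2]
ee_rot: [-0.559, 0.829, -0.003, -0.002]
contact_force: [-1.5, 0.1, -1.3]
gripper_width: 25.8
```

```bash
bash s.sh
```

```text
t 26.48 p [588.9  66.7  98.2] psi -1.954 tilt [ 0.007 -0.003 -1.   ] F [-1.47  0.06 -1.34] Tq [ 0.072 -0.041 -0.003] w 25.8 j [ 0.39  0.48 -0.27  0.01 -0.83 -0.78]
[ 5.0000e-03 -3.9814e+01  1.4972e+01  3.3310e+00 -5.0000e-03  6.1000e-02]
```

Call:
jog_arm:
  increments:
    - [0,0,0,0]
    - [0,0,-0.008,0]
    - [0,0,-0.02,0]
    - [0,0,-0.045,0]
    - [0,0,-0.09,0]
    - [0,0,-0.14,0]
    - [0.03,0,-0.18,0]
    - [0.08,0,-0.2,0]
    - [0.14,0,-0.2,0]
    - [0.17,0,-0.2,0]
  hand: -0.3

```text
clock: 27.72
position: [523.9, -91.4, 301.2]
ee_rot: [-0.559, 0.829, -0.004, -0.001]
contact_force: [0.6, -0.6, 0.7]
gripper_width: 30.0
```

```bash
bash s.sh; python3 - <<'E'
from kn import *
save('scene','s15'); save('top','t15')
both(15,[],(265,110,365,220),(150,125,240,235),5)
for n,t,bx in(('scene','s15',(284,184,307,210)),):
    im=cv2.imread(f'pics/{t}_raw.png')
    for a0 in (-1.2,-.9,-.5):
        r,d=fitk(n,im,bx,[589.2,66.3,1.795+a0]); print(n,np.round(r.x[:2],2),round(a0+r.x[2],3),round(r.fun,2))
E
```

```text
t 27.73 p [523.9 -91.4 301.2] psi -1.956 tilt [ 0.006 -0.006 -1.   ] F [ 0.58 -0.62  0.68] Tq [-0.024 -0.05  -0.   ] w 30.0 j [ 0.14  0.19 -0.14  0.01 -1.24 -0.52]
[  1.232 -30.023  19.343   4.303  -0.086  -0.213]
scene [587.25  66.79] 0.075 32.8
scene [587.25  66.79] 0.075 32.8
scene [587.18  66.58] 0.05 32.78
```

View pics/b15.png

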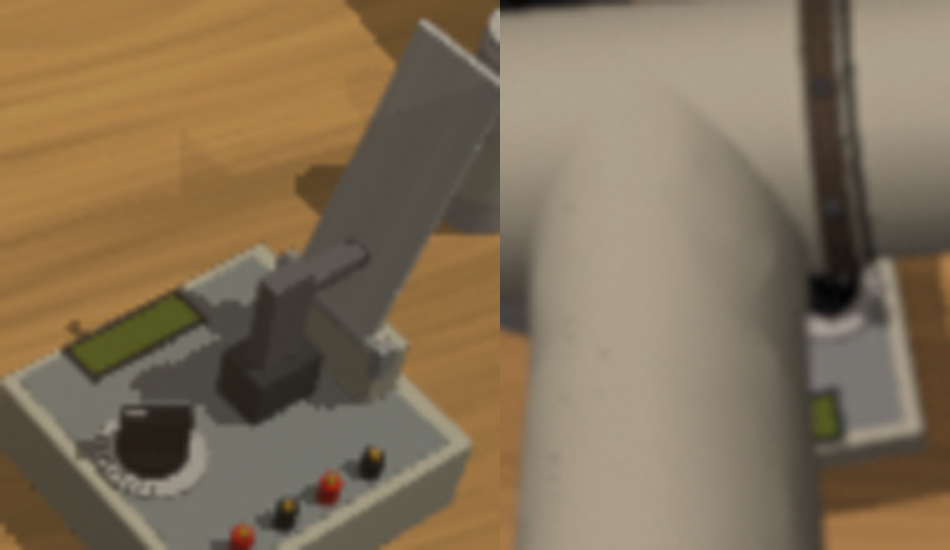

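```bash
python3 - <<'E'
from kn import *
bx=(284,184,307,210)
for t,rg in(('s11',np.arange(.2,.9,.1)),('s15',np.arange(-1.1,0,.1))):
    d=dark(cv2.imread(f'pics/{t}_raw.png'),bx)
    print(t,[(round(float(a),2),round(float(min(((sil('scene',(587.9+i,66.1+j),1.795+a,bx)-d)**2).sum() for i in(-1,0,1) for j in(-1,0,1))),1)) for a in rg])
E
```

```text
s11 [(0.2, 39.1), (0.3, 35.7), (0.4, 33.2), (0.5, 31.4), (0.6, 32.4), (0.7, 34.3), (0.8, 36.4)]
s15 [(-1.1, 46.3), (-1.0, 44.9), (-0.9, 42.7), (-0.8, 40.7), (-0.7, 39.9), (-0.6, 40.2), (-0.5, 39.5), (-0.4, 38.3), (-0.3, 36.7), (-0.2, 35.2), (-0.1, 33.7)]
```

```bash
python3 - <<'E'
from pv import *
u=[588.2,66.3,1.795]
a=cv2.convertScaleAbs(cv2.imread('pics/s15_raw.png'),alpha=3.)
rows=[]
for al in (None,0.05,-.2,-.4,-.6,-.8):
    it=[((u[0],u[1],u[2]+al),box(-19,19,-7,7,77,103),(0,0,255)),(u,circ(20,77),(255,0,255))] if al is not None else []
    rows.append(draw('scene',a,(282,184,310,214),11,it,None))
cv2.imwrite('pics/c16.png',np.vstack([np.hstack(rows[:3]),np.hstack(rows[3:])]))
E
```

```text
(no output)
```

View pics/c16.png

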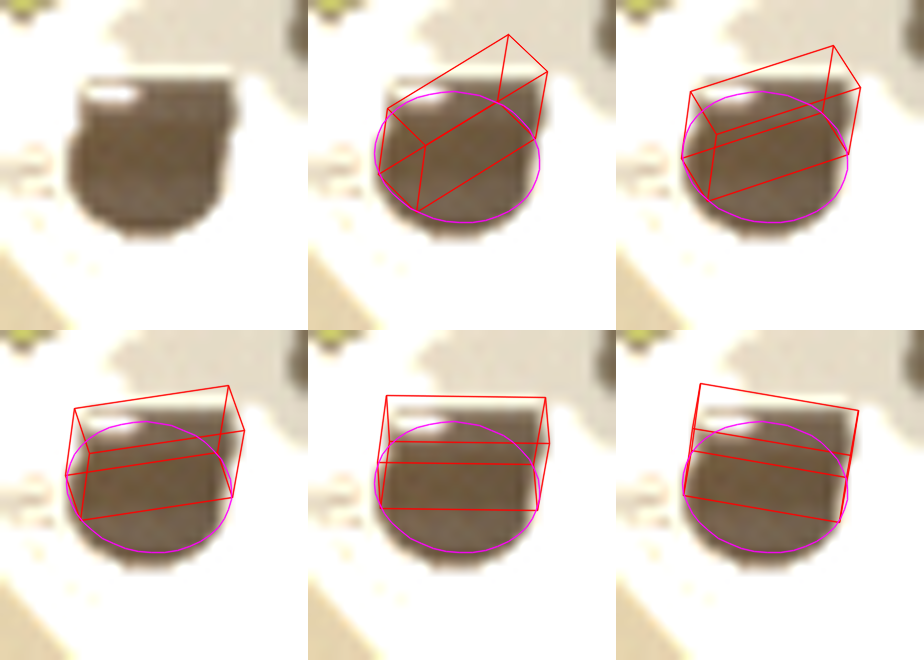

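The knob bar now lies level in the picture, which puts it at −0.6 rad against about +0.53 at the start. That is roughly 1.1 rad clockwise, ending at the torque rise. The prop stands in the socket with the cover leaning on its toe, and the gripper is clear, so I'm handing in.

```bash
python3 - <<'E'
from bench import *
print(job_done())
E
```

```text
the job is handed in; nothing more can be done
None
```

The prop is in the socket holding the cover open by itself, and the knob is turned to its clockwise end stop. I handed the job in at about 28 s of the allowed 72 s. No verdict was reported.

- **Prop:** I took the larger, upright L from its parking block and raised the cover with its toe. It went into the socket to about 31 mm by the TCP reading, with 6 N at the shoulder contact, and I let go. The last picture shows it upright with the cover leaning on its toe.
- **Knob:** I turned it with loosely set fingers (about 16 mm open on the 14 mm bar). I stopped when the torque rose from about 0.05 to 0.22 N m. By the pictures the bar turned about 1.1 rad.
- **At hand-in:** the arm was clear, with force readings at noise level. I moved no bystander on purpose, but I did not measure their positions again at the end.

Three things did not go cleanly:

- **Toe contact:** while reaching under the cover, the toe touched the knob bar with about 6.6 N, and I backed off at once.
- **Camera disagreement:** the two cameras differed by 2–3 mm, so I relied mostly on the scene camera and on force feedback.
- **Bar angle fit:** my automatic fit of the bar's final angle gave about +0.05 rad, which disagreed with the rest. I relied on a picture overlay, which matched at −0.6 rad and agrees with the gripper's own angle.

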